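# Scoop truffles into the serving bowl

## Task

Draw the scoop out from under the chrome stand, set it down on the open counter and let go, then take it again by its wooden handle, scoop chocolate truffles out of the steel pan and tip them gently into the white bowl until at least three of the four are in it. Do not touch the truffles with the fingers or spill any: one that is not in the bowl stays in the pan. Finish with the scoop standing level on the open counter, well clear of the stand, and leave the bowl and the other things where they are.

Things in the scene. Friction and masses are not known exactly. Their poses are not given: they have to be found in the camera images.
- scoop_blade (a point): Blade of the loose aluminium scoop (170 mm long, 0.16 kg): an open-fronted tray 70 mm long, walls 30 mm tall. Point: on its centre line, half-way up, 15 mm above the underside. x towards the mouth, z up. The side walls are parallel, 66 mm apart outside, from 31 mm behind to 12 mm ahead of it (grip there), then flare to 74 mm wide 32 mm ahead. At the start the blade sticks out from under the stand.
- scoop_handle (a point): Middle of the same scoop's level dark wooden handle (same axes): a bar 75 mm long in x, 18 mm wide, 16 mm tall, centred 80 mm above the blade's underside. It lies 91 mm behind (-x) and 65 mm above point scoop_blade; a sloping 10 mm neck joins its front end to the blade's back. At the start it is under the stand's lower tier.
- scoop: The same scoop: origin at the underside, below the middle of the blade (4 mm ahead of and 15 mm below point scoop_blade); same axes. It stands level by itself on its flat floor (2 mm thick; other walls 2.5 mm, inner width 61 mm). The bare lip lies 35 mm from the origin in +x and is 62 mm wide; the back wall 35 mm in -x.
- stand: Fixed chrome stand: two round tiers (radius 100 mm, 4 mm thick, undersides at 105 and 195 mm) on three 10 mm posts 235 mm tall at its +x, +y and -y edges; open underneath on its -x side, towards the robot, where the scoop's handle goes in. Carries cups and saucers, up to 260 mm high. Origin on the counter at its axis, z up.
- pan: Fixed open steel pan with the truffles: outside 196 mm (its x) by 90 mm (its y), 48 mm tall, narrow flange at the rim; walls and floor 3 mm thick. Origin at the centre of its underside. Its -x end, nearer the robot, is a ramp inside: from the floor at x = -71 mm up to the rim at -95 mm; both corners there are cut at 45 degrees (32 mm). Truffles start in the -x half; the +x half is empty.
- bowl: Loose white ceramic bowl, rim radius 65 mm, 50 mm tall, about 0.4 kg; origin at the centre of its underside.
- truffle1_center (a point): Centre of a chocolate truffle: a hard brown ball 28 mm across, 16 g. All four are alike, roll freely and slide easily on the pan and scoop.
- truffle2_center (a point): Centre of a chocolate truffle: a hard brown ball 28 mm across, 16 g. All four are alike, roll freely and slide easily on the pan and scoop.
- truffle3_center (a point): Centre of a chocolate truffle: a hard brown ball 28 mm across, 16 g. All four are alike, roll freely and slide easily on the pan and scoop.
- truffle4_center (a point): Centre of a chocolate truffle: a hard brown ball 28 mm across, 16 g. All four are alike, roll freely and slide easily on the pan and scoop.
- moka: Bystander, to be left alone: eight-sided polished aluminium pot, 190 tall, 95 wide, black handle (mm); origin at the centre of its underside.
- ashtray: Bystander, to be left alone: 90 square, 32 tall, holding two spoons that rise to 50 (mm); origin at the centre of its underside.
- cup: Bystander, to be left alone: white espresso cup on a 120 saucer, 66 tall together (mm); origin at the centre of its underside.
- jug: Bystander, to be left alone: steel milk jug, 84 across, 100 tall (mm); origin at the centre of its underside.
- tub: Bystander, to be left alone: closed white plastic tub with flip-top lid, 90 x 75, 75 tall (mm); origin at the centre of its underside.
- tamper: Bystander, to be left alone: steel coffee tamper, 58 across, 85 tall (mm); origin at the centre of its underside.
- shaker: Bystander, to be left alone: closed glass jar, 60 across, 120 tall (mm); origin at the centre of its underside.
Things that resemble listed ones, but are neither listed nor needed, are in the scene too. What is shaped like the pan but blue or orange is not meant.

How it is judged (in metres and radians):
On the way, in this order (a step that is already met when the one before it is completed fails the run):
1. the scoop has been drawn out from under the stand and stands level on the counter, let go, with its handle's middle more than 150 mm from the stand's axis (height (world z) of scoop below 0.006 m and angle between scoop's own z axis and vertical below 0.08 rad and contact force between the fingers and scoop below 0.05 N and horizontal distance between scoop_handle and stand above 0.15 m), for 0.2 s.
2. held by its handle, the scoop carries at least one truffle clear above the pan (blade more than 70 mm above the counter) (height (world z) of scoop above 0.07 m and distance between the grasp point and scoop_handle below 0.06 m and ((x of truffle1_center in the frame of scoop between -0.036 and 0.036 m and y of truffle1_center in the frame of scoop between -0.034 and 0.034 m and z of truffle1_center in the frame of scoop between 0.004 and 0.06 m) or (x of truffle2_center in the frame of scoop between -0.036 and 0.036 m and y of truffle2_center in the frame of scoop between -0.034 and 0.034 m and z of truffle2_center in the frame of scoop between 0.004 and 0.06 m) or (x of truffle3_center in the frame of scoop between -0.036 and 0.036 m and y of truffle3_center in the frame of scoop between -0.034 and 0.034 m and z of truffle3_center in the frame of scoop between 0.004 and 0.06 m) or (x of truffle4_center in the frame of scoop between -0.036 and 0.036 m and y of truffle4_center in the frame of scoop between -0.034 and 0.034 m and z of truffle4_center in the frame of scoop between 0.004 and 0.06 m))), for 0.2 s.
At the end, for the whole second after the job is handed in: At least three truffles lie in the bowl (within 56 mm of its axis, below 62 mm), any other in the bowl or pan, nearly at rest; the bowl is upright; the scoop stands level (0.08 rad) on the counter, let go and at rest, its handle middle over 150 mm from the stand axis (all of step 1 and linear speed of scoop below 0.02 m/s and angle between bowl's own z axis and vertical below 0.1 rad and (((horizontal distance between truffle1_center and bowl below 0.056 m and height (world z) of truffle1_center between 0.012 and 0.062 m) and (horizontal distance between truffle2_center and bowl below 0.056 m and height (world z) of truffle2_center between 0.012 and 0.062 m) and (horizontal distance between truffle3_center and bowl below 0.056 m and height (world z) of truffle3_center between 0.012 and 0.062 m)) or ((horizontal distance between truffle1_center and bowl below 0.056 m and height (world z) of truffle1_center between 0.012 and 0.062 m) and (horizontal distance between truffle2_center and bowl below 0.056 m and height (world z) of truffle2_center between 0.012 and 0.062 m) and (horizontal distance between truffle4_center and bowl below 0.056 m and height (world z) of truffle4_center between 0.012 and 0.062 m)) or ((horizontal distance between truffle1_center and bowl below 0.056 m and height (world z) of truffle1_center between 0.012 and 0.062 m) and (horizontal distance between truffle3_center and bowl below 0.056 m and height (world z) of truffle3_center between 0.012 and 0.062 m) and (horizontal distance between truffle4_center and bowl below 0.056 m and height (world z) of truffle4_center between 0.012 and 0.062 m)) or ((horizontal distance between truffle2_center and bowl below 0.056 m and height (world z) of truffle2_center between 0.012 and 0.062 m) and (horizontal distance between truffle3_center and bowl below 0.056 m and height (world z) of truffle3_center between 0.012 and 0.062 m) and (horizontal distance between truffle4_center and bowl below 0.056 m and height (world z) of truffle4_center between 0.012 and 0.062 m))) and ((horizontal distance between truffle1_center and bowl below 0.056 m and height (world z) of truffle1_center between 0.012 and 0.062 m) or (x of truffle1_center in the frame of pan between -0.096 and 0.096 m and y of truffle1_center in the frame of pan between -0.043 and 0.043 m and z of truffle1_center in the frame of pan between 0.008 and 0.062 m)) and ((horizontal distance between truffle2_center and bowl below 0.056 m and height (world z) of truffle2_center between 0.012 and 0.062 m) or (x of truffle2_center in the frame of pan between -0.096 and 0.096 m and y of truffle2_center in the frame of pan between -0.043 and 0.043 m and z of truffle2_center in the frame of pan between 0.008 and 0.062 m)) and ((horizontal distance between truffle3_center and bowl below 0.056 m and height (world z) of truffle3_center between 0.012 and 0.062 m) or (x of truffle3_center in the frame of pan between -0.096 and 0.096 m and y of truffle3_center in the frame of pan between -0.043 and 0.043 m and z of truffle3_center in the frame of pan between 0.008 and 0.062 m)) and ((horizontal distance between truffle4_center and bowl below 0.056 m and height (world z) of truffle4_center between 0.012 and 0.062 m) or (x of truffle4_center in the frame of pan between -0.096 and 0.096 m and y of truffle4_center in the frame of pan between -0.043 and 0.043 m and z of truffle4_center in the frame of pan between 0.008 and 0.062 m)) and linear speed of each of truffle1, truffle2, truffle3, truffle4 below 0.1 m/s); the robot touches nothing.
It fails at once if the fingers or arm touch a truffle (contact force between any of the fingers, the arm and truffle1 above 0.2 N or contact force between any of the fingers, the arm and truffle2 above 0.2 N or contact force between any of the fingers, the arm and truffle3 above 0.2 N or contact force between any of the fingers, the arm and truffle4 above 0.2 N).
It fails at once if a truffle is thrown or dropped hard (faster than 1.8 m/s) (linear speed of any of truffle1, truffle2, truffle3, truffle4 above 1.8 m/s).
It fails at once if the bowl is shifted more than 30 mm (distance of bowl from where it was at the start of the episode above 0.03 m).
It fails at once if a bystander is shifted more than 30 mm or tipped (distance of any of moka, ashtray, cup, jug, tub, tamper, shaker from where it was at the start of the episode above 0.03 m or angle between any of moka, ashtray, cup, jug, tub, tamper, shaker's own z axis and vertical above 0.3 rad).
It also fails if it takes over 72 s, if anything falls off the work surface, if the arm or the gripper's body presses on something with over 40 N, if the wrist force passes 120 N, or if a joint passes its speed limit or range.

## Robot

A 6-joint arm with a two-finger parallel gripper is mounted at the origin on the work surface. World frame = base frame: x ahead of the robot, y to its left, z up, the work surface at z = 0. Lengths are in mm, angles in rad, forces in N, time in s.
With the tool pointing down it reaches from about 300 to 775 mm from the base axis. Payload 14.6 kg.
Tool frame: the origin (TCP) lies between the finger pads; the fingertips stand 19 mm ahead of it and the grasp point (between the pads) is the TCP; x points along the fingers, y is the direction in which the jaws open and shut, and the axes are right-handed (so a half turn about x gives the same grasp; the last joint's range is limited). The gripper opens to 94 mm and grips with 3 to 60 N. Pads are 16 mm wide; open, the fingers measure 119 mm over their backs; the gripper's body (75 mm by 177 mm) begins 78 mm behind the grasp point.
Start: joints at [-1.245, 0.3, 1.521, -0, 1.321, -0.067], TCP at [210.519, -508.105, 224.446] pointing down, gripper open.
Joint ranges: [-3.03, 3.03], [-0.79, 2.21], [0.23, 2.52], [-1.04, 4.18], [0, 3.07], [-2.55, 2.55]. Speed limits (rad/s): [2.22, 2.22, 2.57, 3.14, 3.14, 3.14].

## Interface

Orientations are given as [roll, pitch, yaw] about the fixed x, y, z axes, in that order (R = Rz(yaw) Ry(pitch) Rx(roll)).
In Python, from cell import manip gives the robot as it stands.
- The arm moves only by the tool jog_arm, never from a script. Its argument "series" is one flat list of numbers, 7 for each row, row after row: the turn, a rotation vector about the world's x, y, z in rad, then the shift along the world's x, y, z in m, then the opening, from -1 (shut) to 1 (fully open). A call has 1 to 20 rows; each row is the pose to reach, as a shift and turn from the pose commanded when the call began; what a row does not reach only later rows make up. A row lasts 1/8 s, in which the tool goes at most 62.5 mm and 10.7 degrees, less where a joint would pass 70% of its speed; a pose out of reach is approached as far as the arm can. A call with a gripper value outside its range is refused whole. The fingers move at their own pace and stop on an object; "squeeze" is the grip in N (left out, the last holds). Time passes only in rows, so rows that repeat a pose let the fingers close. It gives the time, the measured TCP pose, the force and the opening at its end, in the units of the state.
- manip.read_state(): the state, without advancing time (a new reading comes with each control period).
- manip.camera(name): name is "side" or "top" or "wrist"; returns a dict with "color" (480x640x3 uint8, blue, green, red), "range_z" (480x640 float32, mm along the optical axis (not along the pixel's ray), 0 where there is no reading), "fx", "fy", "cx", "cy" (pixels), "D" ([k1, k2, p1, p2, k3] as OpenCV has them; the pictures are not rectified), "pose" (4x4, takes a point from camera to world coordinates); the wrist camera has in their place "mount" (4x4, takes a point from camera to tool coordinates, whose origin is the TCP and whose axes are the tool frame's). Camera axes: x right, y down, z forward; pixel columns grow to the right and rows downward; lengths in mm; the calibration is good to about 2 mm. A picture is of the moment at which its call begins: read the wrist's pose just before it.
- manip.sign_off(): hands the job in, once; it reports no verdict.
The state is a dict: "clock": time; "joints": joint angles; "qd": joint speeds; "effort": joint torques, N m; "eef_pos": TCP position; "eef_rot": TCP orientation; "wrist_force": force on the tool from outside, world axes, zero at the start; "moment": the same for the moment, N m; "finger_gap": finger opening in mm.
Only numpy, scipy, OpenCV 4.12 (cv2) and the standard library are available. Lean on these libraries where they do the work, as an engineer would, in place of code of your own. Each camera call takes 0.05 s, during which the arm holds its last target.

## Working session

There is one attempt and no reset: what is moved stays moved. The work goes in short steps, Python scripts to look and compute and a tool call to move; the robot and the scene stay as the last step left them, time stands still between calls to the robot, and variables do not carry over. Pictures are saved under pics/ and viewed, and the job is handed in when it is done.

Besides the shell and the picture viewer there is one more tool, called after "Request:" by a JSON object that holds its "op" and its "data". jog_arm: Moves the arm, as the interface text tells. Its arguments: {"type":"object","properties":{"series":{"type":"array","items":{"type":"number"}},"squeeze":{"type":"number"}},"required":["series"]}

```bash
ls -la; mkdir -p pics
python3 - <<'E'
from cell import manip
import cv2
s=manip.read_state(); print(s)
for n in ("top","side"):
    c=manip.camera(n); cv2.imwrite(f"pics/{n}0.png",c["color"]); print(n,c["fx"],c["fy"],c["cx"],c["cy"],c["D"],c["pose"])
E
```

```text
total 12
drwxr-xr-x  3 agent agent 4096 Dec  6 22:09 .
drwxr-xr-x 23 root  root  4096 Dec  6 22:09 ..
drwxr-xr-x  2 agent agent 4096 Dec  6 22:09 pics
{'clock': 0.0, 'joints': array([-1.24461184e+00,  3.00463326e-01,  1.52162687e+00, -2.40750923e-05,
        1.32070485e+00, -6.65863122e-02]), 'qd': array([ 0.00019806, -0.00057796, -0.00123489,  0.00076308, -0.00070166,
       -0.00120043]), 'effort': array([-7.48854836e-04, -5.31803691e+01, -3.52741635e+01,  7.07976683e-02,
        2.45307258e-02, -1.48669164e-04]), 'eef_pos': array([ 210.42725336, -507.87115479,  223.87121682]), 'eef_rot': array([-1.61799124,  1.56959371,  1.91637818]), 'wrist_force': array([-0.34087799,  0.49964235, -0.20318104]), 'moment': array([-0.02320414, -0.00841936,  0.0041268 ]), 'finger_gap': 94.11907455215267}
top 442.3510849035511 442.3510849035511 321.33993953704186 235.09795070375284 [0.00084659 0.         0.         0.         0.        ] [[ 9.70045636e-03 -9.86533710e-01  1.63270142e-01  3.38971892e+02]
 [-9.99943410e-01 -1.02833792e-02 -2.72550030e-03  6.42649164e+00]
 [ 4.36776671e-03 -1.63234464e-01 -9.86577636e-01  1.10358400e+03]
 [ 0.00000000e+00  0.00000000e+00  0.00000000e+00  1.00000000e+00]]
side 563.4287115679426 563.4287115679426 315.2103164698102 237.2188052151833 [-0.14706011  0.          0.          0.          0.        ] [[-9.96378612e-01 -7.01345885e-02  4.80707845e-02  4.17918415e+02]
 [-8.39351477e-02  7.20974065e-01 -6.87859934e-01  1.15771451e+03]
 [ 1.35849845e-02 -6.89403755e-01 -7.24249895e-01  1.31803253e+03]
 [ 0.00000000e+00  0.00000000e+00  0.00000000e+00  1.00000000e+00]]
```

View pics/top0.png

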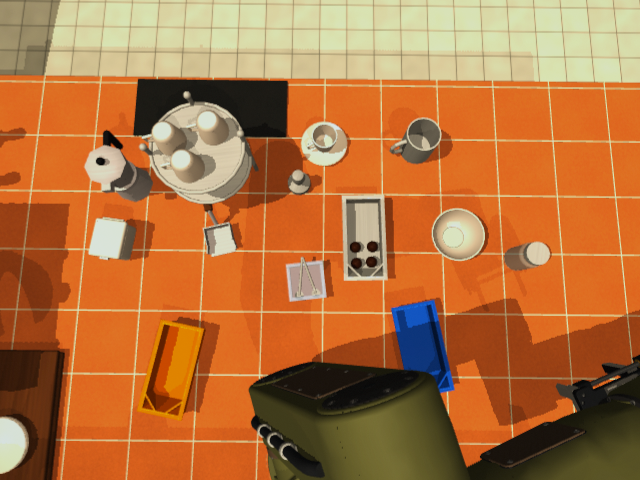

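View pics/side0.png

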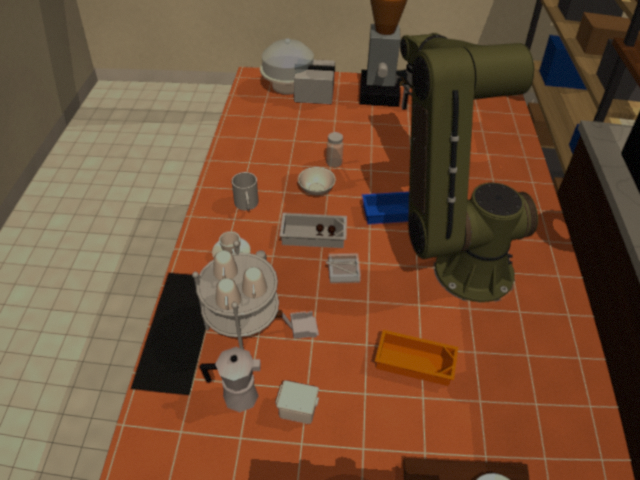

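Top view: scoop blade at (219,238), handle running under the stand at (200,150). The steel pan is at (364,238) with truffles at (355–371, 247–263), and the white bowl at (459,234). Possible confusions:
- Scoop: ashtray with spoons at (306,280).
- Pan: orange tray (170,370) and blue tray (423,345).
- Bowl: cup (323,140) and a dish at (5,445).

I'll measure next.

```bash
cat > h.py <<'E'
import numpy as np, cv2, pickle
from cell import manip
from scipy.spatial.transform import Rotation as R
def grab(n):
    s=manip.read_state(); c=manip.camera(n); c=dict(c)
    if "pose" not in c:
        T=np.eye(4); T[:3,:3]=R.from_euler('xyz',s["eef_rot"]).as_matrix(); T[:3,3]=s["eef_pos"]; c["pose"]=T@np.array(c["mount"])
    return c
def cloud(c):
    h,w=c["range_z"].shape
    K=np.array([[c["fx"],0,c["cx"]],[0,c["fy"],c["cy"]],[0,0,1]])
    u,v=np.meshgrid(np.arange(w),np.arange(h))
    p=cv2.undistortPoints(np.stack([u,v],-1).reshape(-1,1,2).astype(np.float64),K,np.array(c["D"],float)).reshape(h,w,2)
    z=c["range_z"].astype(float)
    P=np.stack([p[...,0]*z,p[...,1]*z,z],-1)
    W=P@c["pose"][:3,:3].T+c["pose"][:3,3]; W[z==0]=np.nan
    return W
def project(c,X):
    T=np.linalg.inv(c["pose"]); K=np.array([[c["fx"],0,c["cx"]],[0,c["fy"],c["cy"]],[0,0,1]])
    p,_=cv2.projectPoints(np.atleast_2d(X).astype(float),cv2.Rodrigues(T[:3,:3])[0],T[:3,3],K,np.array(c["D"],float)); return p.reshape(-1,2)
E
python3 - <<'E'
from h import *
c=grab("top"); pickle.dump(c,open("top0.pkl","wb")); W=cloud(c)
np.set_printoptions(precision=1,suppress=True)
for nm,(u,v) in dict(blade=(219,240),counter=(260,260),bowl=(455,238),pan=(364,215),t1=(355,247),t2=(371,247),t3=(356,263),t4=(371,262),ash=(306,282),tier=(200,180),orange=(170,370)).items(): print(nm,W[v,u])
im=c["color"]; 
cv2.imwrite("pics/crop_scoop.png",cv2.resize(im[80:270,80:340],None,fx=3,fy=3,interpolation=cv2.INTER_CUBIC)[:600])
cv2.imwrite("pics/crop_pan.png",cv2.resize(im[180:300,280:480],None,fx=4,fy=4,interpolation=cv2.INTER_CUBIC))
E
```

```text
blade [506.1 260.8   2.1]
counter [456.6 156.1   2.1]
bowl [ 517.3 -333.9    2.7]
pan [ 574.  -104.5    3.2]
t1 [488.1 -79.4  28.9]
t2 [ 487.8 -118.    33.9]
t3 [448.4 -81.4  32.4]
t4 [ 451.7 -118.4   27.8]
ash [402.8  40.2   5.4]
tier [604.5 262.  197.3]
orange [189.8 362.4   4.5]
```

View pics/crop_scoop.png

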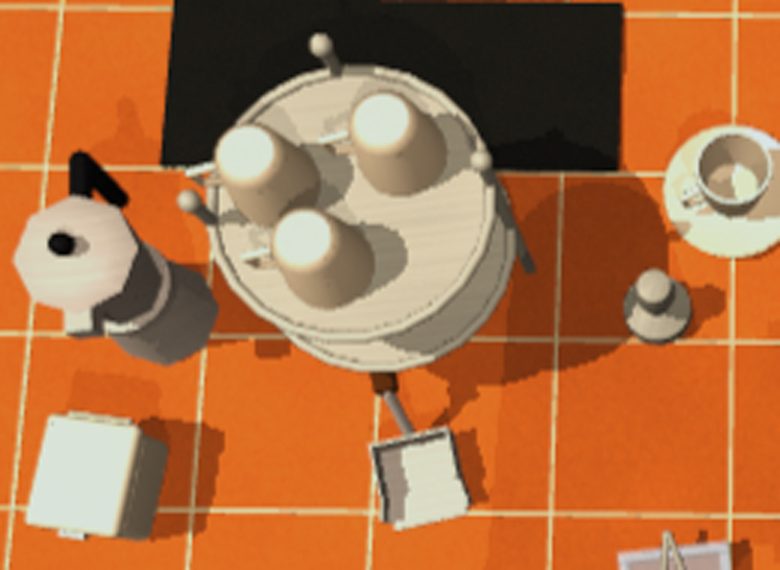

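View pics/crop_pan.png

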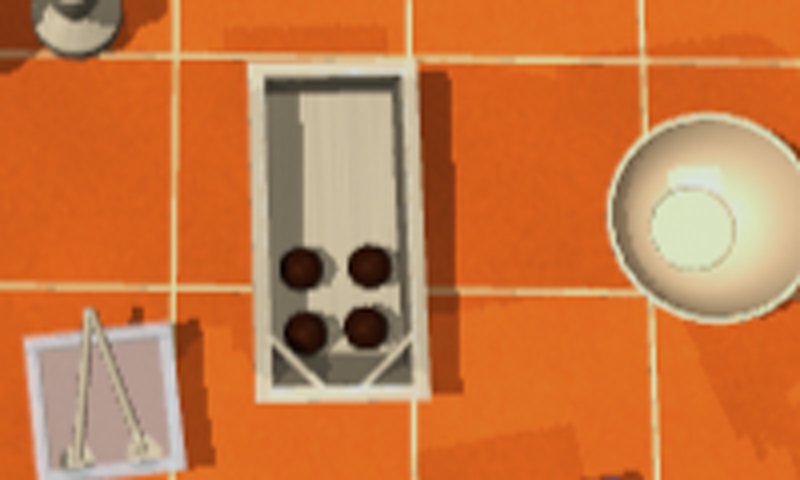

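Run:
```python
from h import *
np.set_printoptions(precision=1,suppress=True)
c=pickle.load(open("top0.pkl","rb")); W=cloud(c); im=c["color"]
def reg(u0,u1,v0,v1): return W[v0:v1,u0:u1].reshape(-1,3)
# pan rim
P=reg(335,395,185,290); P=P[(P[:,2]>44)&(P[:,2]<53)]
r=cv2.minAreaRect(P[:,:2].astype(np.float32)); print("pan",r,len(P))
# bowl
P=reg(425,495,200,265); Q=P[(P[:,2]>46)&(P[:,2]<54)]; 
A=np.c_[2*Q[:,:2],np.ones(len(Q))]; s=np.linalg.lstsq(A,(Q[:,:2]**2).sum(1),rcond=None)[0]; print("bowl",s[:2],np.sqrt(s[2]+s[:2]@s[:2]),len(Q),P[:,2].max())
# stand
P=reg(120,270,80,215); Q=P[(P[:,2]>190)&(P[:,2]<205)]
print("tier",cv2.minEnclosingCircle(Q[:,:2].astype(np.float32)))
# truffles
P=reg(335,395,235,275); g=im[235:275,335:395].reshape(-1,3).astype(int); Q=P[(g.sum(1)<110)&(P[:,2]>17)]
from scipy.cluster.vq import kmeans2
k,l=kmeans2(Q[:,:2],np.array([[488,-79],[488,-118],[448,-81],[451,-118.]]),minit='matrix')
from scipy.optimize import least_squares
for i in range(4):
    q=Q[l==i]; f=least_squares(lambda x:np.linalg.norm(q-x,axis=1)-14,[*k[i],18],loss='soft_l1'); print("truf",f.x,len(q),np.abs(f.fun).mean())
# scoop
P=reg(195,245,205,262); Q=P[(P[:,2]>24)&(P[:,2]<35)]; print("walls",len(Q),Q[:,:2].min(0),Q[:,:2].max(0))
Q2=P[(P[:,2]>-10)&(P[:,2]<34)]
H=P[(P[:,2]>60)]; print("handle/neck",H)
print(project(c,[500,262,30]))
g=im[205:262,195:245].astype(int)
m=((g[...,2]-g[...,0])<70); V=W[205:262,195:245]
for v in range(0,57,3): print(205+v,"".join("#" if x else "." for x in m[v]), )
```

```text
pan ((509.5037841796875, -99.77330017089844), (207.42422485351562, 104.33924865722656), 1.4750367403030396) 1058
bowl [ 518.7 -326.3] 61.665227461845355 329 nan
tier ((676.3294677734375, 271.4356689453125), 103.87921905517578)
truf [489.2 -80.7  17.5] 79 1.1699423858577398
truf [ 491.1 -122.3   17.5] 77 1.2284197920558089
truf [448.7 -82.8  17.1] 83 1.022344004679732
truf [ 452.7 -120.    17.1] 82 1.3494409243988839
walls 117 [469.5 215.3] [550.8 296.1]
handle/neck [[575.7 280.   88.7]
 [574.9 276.6  92.4]
 [576.6 276.2  85.2]
 [574.9 272.   92.3]
 [576.5 271.4  85.6]
 [575.9 268.3  88.5]
 [576.3 266.3  87. ]
 [577.  264.7  84.1]
 [573.2 279.6  89.3]
 [572.9 277.   90.5]
 [573.5 275.2  88.2]
 [573.9 273.4  86.4]
 [573.6 270.6  88. ]
 [574.1 268.8  85.9]
 [573.7 266.   87.8]
 [574.1 264.1  86.1]
 [571.1 279.9  87.8]
 [571.1 277.5  88. ]
 [571.7 275.8  85.6]
 [571.6 273.4  86. ]
 [571.6 271.   86. ]
 [571.2 268.1  88.1]
 [571.6 266.2  86.3]
 [572.  264.3  84.8]
 [574.1 264.2  75.8]
 [569.7 281.   83.3]
 [568.2 276.8  90.3]
 [569.  275.4  86.7]
 [568.2 272.1  90.3]
 [569.  270.6  87. ]

[... 1453 characters left out ...]
.........####.....#######...............
226 ..................###################.............
229 ........#############################.............
232 .........#############################............
235 .........##############################...........
238 .........##############################...........
241 .........#.#############################..........
244 .........#.###############################........
247 ............##############################........
250 ........##..#############################.........
253 ............####################..................
256 ........#........##...............................
259 ........#.........................................
```

Run:
```python
from h import *
np.set_printoptions(precision=3,suppress=True)
s=manip.read_state(); M=R.from_euler('xyz',s["eef_rot"]).as_matrix(); print(M)
c=manip.camera("wrist"); print(c["mount"],c["fx"],c["fy"],c["cx"],c["cy"],c["D"])
# desired: tool x down, tool y = +-(perp to scoop axis)
for a in (0,10,-10): 
  for sgn in(1,-1):
    y=sgn*np.array([-np.sin(np.radians(a)),np.cos(np.radians(a)),0]); x=np.array([0,0,-1.]); D=np.c_[x,y,np.cross(x,y)]
    print(a,sgn,R.from_matrix(D@M.T).as_rotvec())
```

```text
[[-0.     0.383 -0.924]
 [ 0.001 -0.924 -0.383]
 [-1.    -0.001 -0.   ]]
[[   0.      -0.264    0.964 -160.933]
 [   1.      -0.001   -0.      -0.692]
 [   0.001    0.964    0.264  -76.457]
 [   0.       0.       0.       1.   ]] 332.64864954160356 332.64864954160356 321.4914728128299 240.02934431415238 [-0.012  0.     0.     0.     0.   ]
0 1 [ 0.    -0.001  2.749]
0 -1 [-0.001 -0.    -0.393]
10 1 [ 0.    -0.001  2.923]
10 -1 [-0.001 -0.    -0.218]
-10 1 [ 0.    -0.001  2.574]
-10 -1 [-0.001 -0.    -0.567]
```

Request:
{"op": "jog_arm", "data": {"series": [0, 0, 1.4, 0.15, 0.38, 0, 1, 0, 0, 2.0, 0.2, 0.55, 0, 1, 0, 0, 2.89, 0.215, 0.77, -0.02, 1, 0, 0, 2.89, 0.215, 0.77, -0.02, 1, 0, 0, 2.89, 0.215, 0.77, -0.02, 1, 0, 0, 2.89, 0.215, 0.77, -0.02, 1, 0, 0, 2.89, 0.215, 0.77, -0.02, 1, 0, 0, 2.89, 0.215, 0.77, -0.02, 1, 0, 0, 2.89, 0.215, 0.77, -0.02, 1, 0, 0, 2.89, 0.215, 0.77, -0.02, 1, 0, 0, 2.89, 0.215, 0.77, -0.02, 1, 0, 0, 2.89, 0.215, 0.77, -0.02, 1, 0, 0, 2.89, 0.215, 0.77, -0.02, 1, 0, 0, 2.89, 0.215, 0.77, -0.02, 1, 0, 0, 2.89, 0.215, 0.77, -0.02, 1, 0, 0, 2.89, 0.215, 0.77, -0.02, 1, 0, 0, 2.89, 0.215, 0.77, -0.02, 1, 0, 0, 2.89, 0.215, 0.77, -0.02, 1], "squeeze": 20}}

```text
clock: 2.45
eef_pos: [425.5, 261.8, 204.4]
eef_rot: [-2.691, 1.571, -2.552]
wrist_force: [0.4, 0.2, -0.6]
finger_gap: 93.7
```

Run:
```python
from h import *
np.set_printoptions(precision=4,suppress=True)
s=manip.read_state(); print(s["clock"],s["joints"],s["eef_pos"],s["eef_rot"],np.abs(s["qd"]).max())
c=grab("wrist"); pickle.dump(c,open("w1.pkl","wb")); cv2.imwrite("pics/w1.png",c["color"])
t=grab("top"); pickle.dump(t,open("top1.pkl","wb")); cv2.imwrite("pics/top1.png",t["color"])
```

```text
2.45 [ 0.4783  0.2059  1.6868 -0.      1.2489 -1.2317] [425.4989 261.8468 204.4169] [-2.6912  1.5707 -2.552 ] 0.006446171268828675
```

View pics/w1.png

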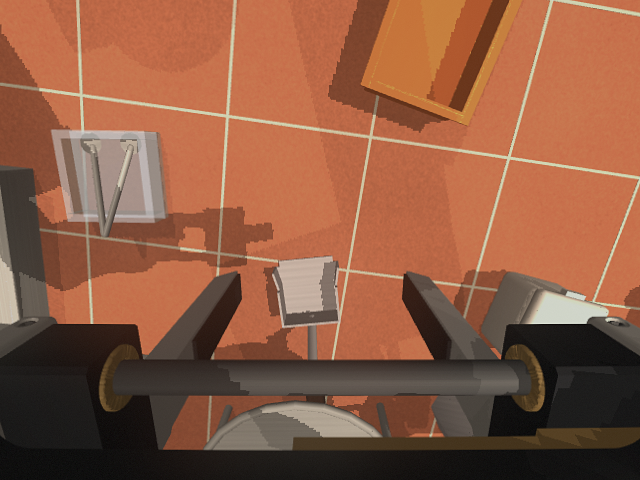

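Wrist view: scoop blade at about (307,290), mouth up (towards the robot), neck running down to (315,390) under the tier. The orange tray, ashtray and tub are distinct from it. Next I fit the blade.

Run:
```python
from h import *
np.set_printoptions(precision=1,suppress=True)
c=pickle.load(open("w1.pkl","rb")); W=cloud(c); im=c["color"]
cv2.imwrite("pics/w1c.png",cv2.resize(im[230:420,230:390],None,fx=3.1,fy=3.1,interpolation=cv2.INTER_CUBIC))
S=W[245:345,255:360].reshape(-1,3)
print("counter z",np.nanmedian(W[200:240,300:340,2]))
# back wall top / side wall tops
Q=S[(S[:,2]>26)&(S[:,2]<33)]; print(len(Q)); r=cv2.minAreaRect(Q[:,:2].astype(np.float32)); print(r)
# all blade: not orange
g=im[245:345,255:360].reshape(-1,3).astype(int); m=(g[:,2]-g[:,0]<60)&(S[:,2]<34)&(S[:,2]>0.5)
print(cv2.minAreaRect(S[m][:,:2].astype(np.float32)))
# neck & handle
Hm=W[320:405,290:345].reshape(-1,3); Hm=Hm[(Hm[:,2]>36)&(Hm[:,2]<92)]
for z0 in range(36,92,6):
    q=Hm[(Hm[:,2]>=z0)&(Hm[:,2]<z0+6)]
    if len(q): print(z0,len(q),q.mean(0),q.min(0),q.max(0))
for v in range(256,332,6):
    row=W[v,255:360]; print(v,[(255+i,*np.round(row[i],0)) for i in range(0,105) if row[i,2]>12][:14:2])
```

```text
counter z 0.8448002846847089
458
((512.4804077148438, 261.2122802734375), (69.51611328125, 71.758544921875), 15.409311294555664)
((522.4159545898438, 265.57293701171875), (123.58991241455078, 116.96830749511719), 15.801492691040039)
36 43 [545.5 268.6  39. ] [543.3 264.   36.1] [548.5 273.4  41.9]
42 42 [547.6 269.1  44.9] [544.9 264.6  42. ] [550.6 273.8  47.9]
48 45 [549.9 269.3  50.7] [547.4 265.   48. ] [552.7 274.1  53.9]
54 50 [552.5 269.8  57. ] [549.3 265.6  54.1] [555.2 274.6  59.7]
60 45 [554.5 270.5  63.2] [551.5 266.2  60.1] [557.6 274.9  65.9]
66 14 [555.6 270.3  67. ] [554.4 266.7  66. ] [557.4 274.8  68.5]
72 2 [599.8 290.4  77.6] [599.4 290.3  77.3] [600.2 290.4  77.8]
78 3 [590.4 288.   80.8] [590.2 287.9  79.2] [590.6 288.   82.5]
84 110 [587.2 278.9  88.3] [582.9 269.2  84.9] [592.8 288.3  89.8]
90 2 [586.5 279.3  90.1] [584.2 274.7  90. ] [588.9 284.   90.3]
256 []
262 []
268 [(336, np.float64(472.0), np.float64(285.0), np.float64(20.0)), (338, np.float64(469.0), np.float64(287.0), np.float64(26.0))]
274 [(272, np.float64(487.0), np.float64(216.0), np.float64(24.0
[... 2309 characters left out ...]
), (283, np.float64(540.0), np.float64(235.0), np.float64(31.0)), (285, np.float64(544.0), np.float64(237.0), np.float64(23.0)), (287, np.float64(543.0), np.float64(239.0), np.float64(25.0)), (289, np.float64(543.0), np.float64(241.0), np.float64(24.0)), (291, np.float64(541.0), np.float64(244.0), np.float64(26.0)), (293, np.float64(541.0), np.float64(246.0), np.float64(26.0))]
328 [(308, np.float64(544.0), np.float64(264.0), np.float64(30.0)), (310, np.float64(542.0), np.float64(266.0), np.float64(32.0)), (312, np.float64(542.0), np.float64(268.0), np.float64(32.0)), (314, np.float64(542.0), np.float64(270.0), np.float64(31.0)), (316, np.float64(544.0), np.float64(273.0), np.float64(28.0))]
```

View pics/w1c.png

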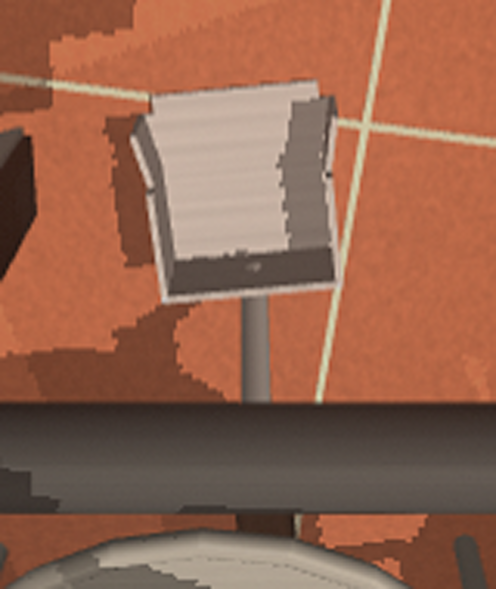

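Request:
{"op": "jog_arm", "data": {"series": [0, 0, 0.127, 0.045, -0.001, 0, 1, 0, 0, 0.127, 0.085, -0.002, 0, 1, 0, 0, 0.127, 0.085, -0.002, -0.05, 1, 0, 0, 0.127, 0.085, -0.002, -0.1, 1, 0, 0, 0.127, 0.085, -0.002, -0.14, 1, 0, 0, 0.127, 0.085, -0.002, -0.165, 1, 0, 0, 0.127, 0.085, -0.002, -0.178, 1, 0, 0, 0.127, 0.085, -0.002, -0.178, 1, 0, 0, 0.127, 0.085, -0.002, -0.178, 0.3, 0, 0, 0.127, 0.085, -0.002, -0.178, 0.3, 0, 0, 0.127, 0.085, -0.002, -0.178, 0.3, 0, 0, 0.127, 0.085, -0.002, -0.178, 0.3, 0, 0, 0.127, 0.085, -0.002, -0.178, 0.3], "squeeze": 20}}

```text
clock: 4.18
eef_pos: [510.8, 260.0, 27.0]
eef_rot: [0.049, 1.57, 0.317]
wrist_force: [-1.3, -0.8, 6.3]
finger_gap: 65.9
```

Run:
```python
from h import *
np.set_printoptions(precision=4,suppress=True)
s=manip.read_state(); print(s["clock"],s["joints"],s["eef_pos"],s["eef_rot"],s["wrist_force"],s["finger_gap"])
c=grab("wrist"); pickle.dump(c,open("w2.pkl","wb")); cv2.imwrite("pics/w2.png",c["color"])
```

```text
4.175 [ 0.4069  0.5843  1.6156 -0.0001  0.941  -1.432 ] [510.761  259.9631  26.9825] [0.049  1.5701 0.3172] [-1.35   -0.8012  6.2532] 65.88407889886666
```

View pics/w2.png

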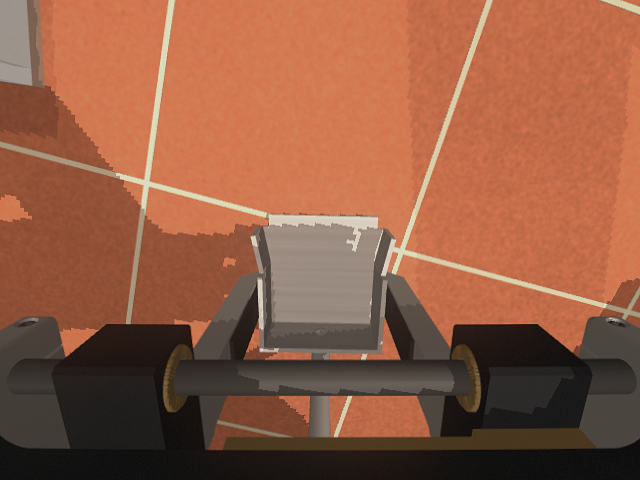

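Request:
{"op": "jog_arm", "data": {"series": [0, 0, 0, 0, 0, 0.006, 0.3, 0, 0, 0, -0.01, -0.003, 0.006, 0.3, 0, 0, 0, -0.03, -0.008, 0.006, 0.3, 0, 0, 0, -0.06, -0.016, 0.006, 0.3, 0, 0, 0, -0.09, -0.025, 0.006, 0.3, 0, 0, -0.08, -0.105, -0.034, 0.006, 0.3, 0, 0, -0.18, -0.115, -0.045, 0.006, 0.3, 0, 0, -0.25, -0.115, -0.055, 0.006, 0.3, 0, 0, -0.25, -0.115, -0.055, 0.004, 0.3, 0, 0, -0.25, -0.115, -0.055, 0.002, 0.3, 0, 0, -0.25, -0.115, -0.055, 0, 0.3, 0, 0, -0.25, -0.115, -0.055, 0, 0.3]}}

```text
clock: 5.72
eef_pos: [395.7, 205.2, 26.6]
eef_rot: [0.052, 1.57, 0.071]
wrist_force: [-2.5, -1.1, 5.5]
finger_gap: 66.0
```

Run:
```python
from h import *
np.set_printoptions(precision=4,suppress=True)
s=manip.read_state(); print(s["clock"],s["joints"],s["eef_pos"],s["eef_rot"],s["wrist_force"],s["finger_gap"])
c=grab("top"); pickle.dump(c,open("top3.pkl","wb")); cv2.imwrite("pics/top3.png",c["color"])
```

```text
5.725 [ 0.3962  0.3614  1.9755 -0.0001  0.8044 -1.1938] [395.6583 205.1561  26.6242] [0.052  1.5705 0.0712] [-2.4958 -1.1169  5.5133] 66.02518591070427
```

View pics/top3.png

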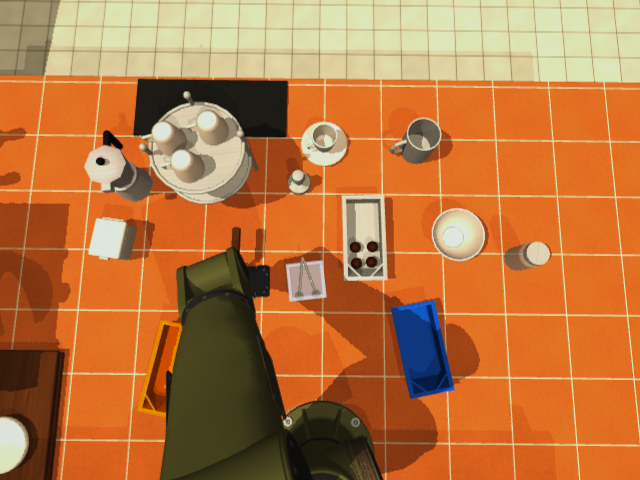

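Request:
{"op": "jog_arm", "data": {"series": [0, 0, 0, 0, 0, 0, 1, 0, 0, 0, 0, 0, 0, 1, 0, 0, 0, 0, 0, 0, 1, 0, 0, 0, 0, 0, 0, 1, 0, 0, 0, 0, 0, 0.02, 1, 0, 0, 0, 0, 0, 0.07, 1, 0, 0, 0, 0, 0, 0.13, 1, 0, 0, 0, 0, 0, 0.18, 1, 0, 0, 0, 0, 0, 0.18, 1, 0, 0, 0, 0, 0, 0.18, 1]}}

```text
clock: 7.02
eef_pos: [395.2, 204.7, 205.6]
eef_rot: [-2.771, 1.57, -2.753]
wrist_force: [-0.1, 0.2, -0.9]
finger_gap: 93.9
```

Run:
```python
from h import *
np.set_printoptions(precision=4,suppress=True)
s=manip.read_state(); print(s["clock"],s["joints"],s["eef_pos"],s["eef_rot"],s["wrist_force"],s["finger_gap"])
c=grab("wrist"); pickle.dump(c,open("w4.pkl","wb")); cv2.imwrite("pics/w4.png",c["color"])
```

```text
7.025 [ 0.3957  0.0828  1.8254  0.      1.2344 -1.1933] [395.1666 204.7462 205.5846] [-2.771   1.5698 -2.7528] [-0.1276  0.1988 -0.8926] 93.9253413122694
```

View pics/w4.png

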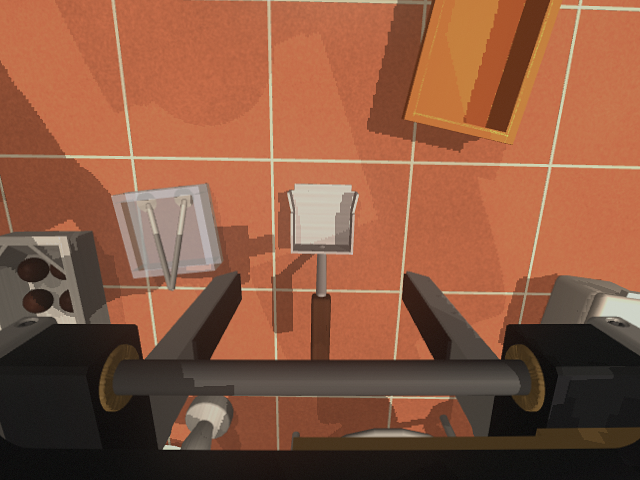

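Scoop stands free, blade at (322,222) and handle at (320,325). Now I measure its pose and fit the arm kinematics from the recorded poses.

Run:
```python
from h import *
from scipy.optimize import least_squares
np.set_printoptions(precision=2,suppress=True)
c=pickle.load(open("w4.pkl","rb")); W=cloud(c); im=c["color"]
S=W[180:262,280:365].reshape(-1,3); Q=S[(S[:,2]>26)&(S[:,2]<34)]
print(cv2.minAreaRect(Q[:,:2].astype(np.float32)))
H=W[285:360,300:345].reshape(-1,3); H=H[(H[:,2]>84)&(H[:,2]<94)]
print(len(H),H.mean(0),H.min(0),H.max(0))
H=H[H[:,0]>H[:,0].min()+3]; vx,vy,x0,y0=cv2.fitLine(H[:,:2].astype(np.float32),cv2.DIST_HUBER,0,.01,.01).ravel(); print("handle az deg",np.degrees(np.arctan2(vy,vx)),(x0,y0))
N=W[250:292,305:340].reshape(-1,3);N=N[(N[:,2]>34)&(N[:,2]<66)]; print("neck",N.mean(0))
# kinematics fit
J=[[-1.24461184,3.00463326e-01,1.52162687,-2.4e-5,1.32070485,-6.65863122e-02],[0.4783,0.2059,1.6868,0,1.2489,-1.2317],[0.4069,0.5843,1.6156,-.0001,.941,-1.432],[.3962,.3614,1.9755,-.0001,.8044,-1.1938],[.3957,.0828,1.8254,0,1.2344,-1.1933]]
P=[[210.427,-507.87,223.87],[425.4989,261.8468,204.4169],[510.761,259.9631,26.9825],[395.6583,205.1561,26.6242],[395.1666,204.7462,205.5846]]
J=np.array(J);P=np.array(P)
# down-tool planar: r=a1+a2 sin(q2)+ f*..., z
rr=np.hypot(P[:,0],P[:,1]); zz=P[:,2]
print(np.arctan2(P[:,1],P[:,0])-J[:,0], J[:,1]+J[:,2]+J[:,4])
def f(p):
    a1,h,a2,d4,a3=p
    e=J[:,1]+J[:,2]  # forearm angle
    r=a1+a2*np.sin(J[:,1])+d4*np.sin(e)+a3*np.cos(e); z=h+a2*np.cos(J[:,1])+d4*np.cos(e)-a3*np.sin(e)
    return np.r_[r-rr,z-zz]
for g in ([0,0,500,500,0],[0,200,400,600,0]):
    s=least_squares(f,g); print(s.x,s.cost,np.linalg.svd(s.jac)[1])
```

```text
((397.5046691894531, 207.24774169921875), (67.0539779663086, 68.75411987304688), 1.1210697889328003)
1166 [478.82 205.3   88.24] [448.94 196.53  84.1 ] [512.35 214.4   90.45]
handle az deg 0.7109458 (np.float32(481.0205), np.float32(205.25877))
neck [436.16 205.28  50.63]
[0.07 0.07 0.06 0.08 0.08] [3.14 3.14 3.14 3.14 3.14]
[  1.38 -31.07 423.65 447.03  39.82] 0.021941635345346117 [3.85 3.15 0.32 0.32 0.24]
[  1.38 -31.07 423.65 447.03  39.82] 0.021941635345367447 [3.85 3.15 0.32 0.32 0.24]
```

Request:
{"op": "jog_arm", "data": {"series": [0, 0, 0, 0.05, 0, 0, 1, 0, 0, 0, 0.093, 0.0005, 0, 0.5, 0, 0, 0, 0.093, 0.0005, -0.05, 0.5, 0, 0, 0, 0.093, 0.0005, -0.09, 0.3, 0, 0, 0, 0.093, 0.0005, -0.115, 0.3, 0, 0, 0, 0.093, 0.0005, -0.1255, 0.3, 0, 0, 0, 0.093, 0.0005, -0.1255, 0, 0, 0, 0, 0.093, 0.0005, -0.1255, -0.4, 0, 0, 0, 0.093, 0.0005, -0.1255, -1, 0, 0, 0, 0.093, 0.0005, -0.1255, -1, 0, 0, 0, 0.093, 0.0005, -0.1255, -1, 0, 0, 0, 0.093, 0.0005, -0.1255, -1, 0, 0, 0, 0.093, 0.0005, -0.1255, -1], "squeeze": 60}}

```text
clock: 8.7
eef_pos: [488.7, 205.4, 81.2]
eef_rot: [0.142, 1.57, 0.161]
wrist_force: [0.6, -0.9, 2.2]
finger_gap: 17.6
```

Run:
```python
from h import *
np.set_printoptions(precision=4,suppress=True)
s=manip.read_state(); print(s["clock"],s["joints"],s["eef_pos"],s["eef_rot"],s["wrist_force"],s["finger_gap"])
c=grab("wrist"); pickle.dump(c,open("w5.pkl","wb")); cv2.imwrite("pics/w5.png",c["color"])
```

```text
8.7 [ 0.3289  0.4218  1.7176 -0.0001  1.0016 -1.2602] [488.7157 205.4228  81.1516] [0.1424 1.5703 0.1607] [ 0.5822 -0.8646  2.1895] 17.577216569611952
```

View pics/w5.png

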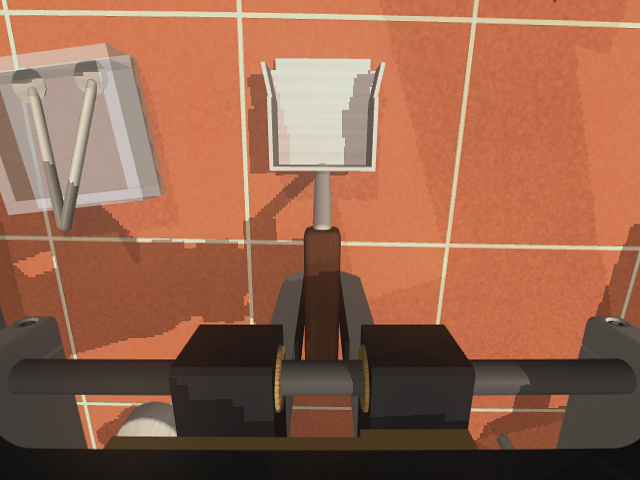

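Request:
{"op": "jog_arm", "data": {"series": [0, 0, 0, 0, 0, 0.03, -1, 0, 0, 0, 0, 0, 0.08, -1, 0, 0, 0, 0.005, -0.01, 0.119, -1, 0, 0, 0, 0.025, -0.05, 0.119, -1, 0, 0, 0, 0.05, -0.1, 0.119, -1, 0, 0, 0, 0.075, -0.15, 0.119, -1, 0, 0, 0, 0.1, -0.2, 0.119, -1, 0, 0.05, 0, 0.125, -0.25, 0.119, -1, 0, 0.15, 0, 0.145, -0.29, 0.119, -1, 0, 0.25, 0, 0.151, -0.305, 0.119, -1, 0, 0.3, 0, 0.151, -0.305, 0.119, -1, 0, 0.3, 0, 0.151, -0.305, 0.119, -1]}}

```text
clock: 10.25
eef_pos: [639.6, -99.6, 198.5]
eef_rot: [3.122, 1.269, 3.14]
wrist_force: [-0.9, 0.5, -2.6]
finger_gap: 17.4
```

Run:
```python
from h import *
np.set_printoptions(precision=5,suppress=True)
s=manip.read_state(); print(s["clock"],s["joints"],s["eef_pos"],s["eef_rot"],s["wrist_force"],s["finger_gap"])
```

```text
10.25 [-0.18949  0.72743  0.97487 -0.05625  1.73549 -1.77943] [639.63596 -99.6165  198.51492] [3.1218  1.26935 3.14   ] [-0.85857  0.46672 -2.62158] 17.381828137782865
```

Request:
{"op": "jog_arm", "data": {"series": [0, -0.15, 0, 0, 0, 0, -1, 0, -0.3, 0, 0, 0, 0, -1, 0, -0.3, 0, 0, 0, 0, -1, 0, -0.3, 0, 0, 0, 0, -1]}}

```text
clock: 10.75
eef_pos: [639.6, -99.5, 200.5]
eef_rot: [-3.091, 1.569, -3.073]
wrist_force: [0.4, 0.1, -2.7]
finger_gap: 17.5
```

Run:
```python
from h import *
np.set_printoptions(precision=5,suppress=True)
s=manip.read_state(); print(s["clock"],s["joints"],s["eef_pos"],s["eef_rot"],s["wrist_force"],s["finger_gap"])
c=grab("wrist"); pickle.dump(c,open("w6.pkl","wb")); cv2.imwrite("pics/w6.png",c["color"])
c=grab("top"); pickle.dump(c,open("top6.pkl","wb")); cv2.imwrite("pics/top6.png",c["color"])
```

```text
10.75 [-0.21068  0.53826  1.24242 -0.00043  1.36237 -1.79981] [639.59773 -99.45836 200.54849] [-3.09117  1.56928 -3.07275] [ 0.42537  0.09725 -2.73435] 17.45501201188723
```

View pics/w6.png

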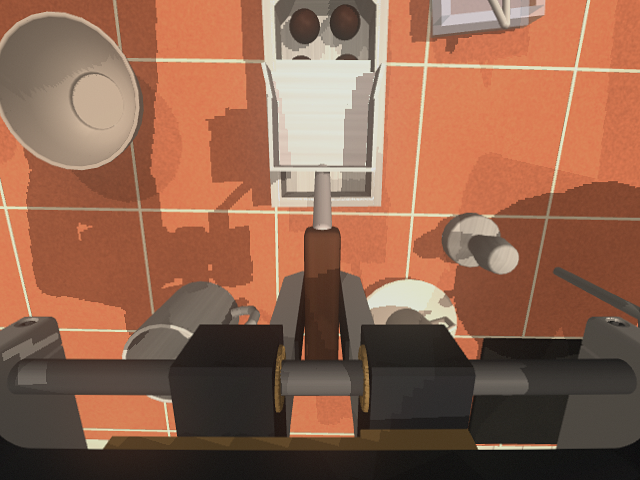

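View pics/top6.png

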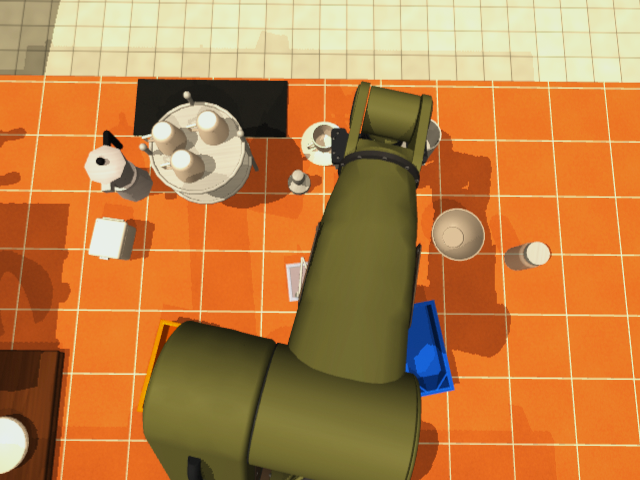

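Run:
```python
from h import *
np.set_printoptions(precision=2,suppress=True)
for fn,(u0,u1,v0,v1) in (("top0.pkl",(330,400,180,295)),("w6.pkl",(240,400,0,215))):
    c=pickle.load(open(fn,"rb")); W=cloud(c); S=W[v0:v1,u0:u1].reshape(-1,3)
    Q=S[(S[:,2]>45)&(S[:,2]<52)]
    print(fn,len(Q),"z",np.median(Q[:,2]))
    L=Q[(Q[:,1]>-70)&(Q[:,1]<-40)];Rr=Q[(Q[:,1]<-130)&(Q[:,1]>-160)]
    for nm,q in (("L",L),("R",Rr)):
        if len(q)>10:
            k=np.polyfit(q[:,0]-509,q[:,1],1); print(nm,len(q),"y at x509",k[1],"slope deg",np.degrees(np.arctan(k[0])),q[:,0].min(),q[:,0].max(), np.percentile(q[:,1],[2,50,98]))
    F=Q[(Q[:,0]>590)&(Q[:,1]>-130)&(Q[:,1]<-70)];N=Q[(Q[:,0]<425)&(Q[:,1]>-130)&(Q[:,1]<-70)]
    for nm,q in(("F",F),("N",N)):
        if len(q)>5: k=np.polyfit(q[:,1]+100,q[:,0],1); print(nm,len(q),k[1],np.degrees(np.arctan(k[0])),np.percentile(q[:,0],[2,50,98]))
# scoop in tool: w5, w6
for fn,p in (("w5.pkl",(488.7157,205.4228,81.15)),("w6.pkl",(639.6,-99.46,200.55))):
    c=pickle.load(open(fn,"rb")); W=cloud(c)
    S=W[50:180,255:395].reshape(-1,3)-np.array(p)
    zt=-80+30
    Q=S[(S[:,2]>zt-3)&(S[:,2]<zt+5)]; print(fn,len(Q),cv2.minAreaRect(Q[:,:2].astype(np.float32)), np.median(Q[:,2]))
    B=Q[(abs(Q[:,1])<25)&(Q[:,0]>-70)]; print(" back wall top x",np.percentile(B[:,0],[5,50,95]),"z",np.median(B[:,2]), np.degrees(np.arctan(np.polyfit(B[:,1],B[:,0],1)[0])))
    Fl=S[(abs(S[:,1])<20)&(S[:,2]<-70)&(S[:,2]>-86)]; k=np.polyfit(Fl[:,0]+95,Fl[:,2],1); print(" floor z at origin",k[1],"slope",np.degrees(np.arctan(k[0])),"lip x",np.percentile(Fl[:,0],[1,50]))
    H=S=W[225:300,295:350].reshape(-1,3)-np.array(p); H=H[(H[:,2]>4)&(H[:,2]<13)]
    print(" handle front",H[:,0].min(),"z",np.median(H[:,2]),"y",np.median(H[:,1]),"zslope",np.degrees(np.arctan(np.polyfit(H[:,0],H[:,2],1)[0])))
```

```text
top0.pkl 988 z 48.05732061311255
L 375 y at x509 -54.15720725057399 slope deg 1.5034174996820378 405.8528205569273 612.0649786422852 [-68.15 -53.72 -46.33]
R 380 y at x509 -145.37073988475996 slope deg 0.42629769491980096 406.71285717062347 614.2818517993002 [-152.57 -146.02 -132.41]
F 88 608.5766925053265 -0.9452369131151803 [604.12 608.78 612.64]
N 131 412.1067152608839 -0.5271865233862232 [406.26 411.23 423.05]
w6.pkl 3922 z 48.73220895478755
L 2062 y at x509 -51.218707565207254 slope deg 0.043658375989723344 442.282728252625 613.6089960909919 [-66.1  -50.08 -44.61]
R 1401 y at x509 -144.63618414928916 slope deg 2.066968278383756 443.7278030360471 615.9629120533689 [-151.03 -144.75 -132.19]
F 459 609.9324404632453 -1.1747848064083406 [605.3  609.88 614.52]
w5.pkl 1201 ((-83.24471282958984, -0.539154052734375), (48.187217712402344, 66.34038543701172), 0.795129656791687) -50.45638260293393
 back wall top x [-66.86 -65.4  -60.12] z -50.416538206457204 -0.8706733040639243
 floor z at origin -78.5494126491413 slope 0.2842163455614739 lip x [-139.49 -103.42]
 handle front -39.406693540176605 z 7.298254092374464 y 0.09831976139413712 zslope 1.1683121643539864
w6.pkl 1161 ((-83.13788604736328, -0.4528770446777344), (48.01944351196289, 66.3618392944336), 0.5516011714935303) -50.82992426070902
 back wall top x [-66.39 -65.09 -60.07] z -50.735466740828954 -0.5307579521167068
 floor z at origin -78.77945520376267 slope 0.4295498205425261 lip x [-133.6  -102.17]
 handle front -39.53990504708827 z 7.1804475178963685 y 0.10496075407787941 zslope 1.415509885669399
```

Request:
{"op": "jog_arm", "data": {"series": [0, 0, 0.002, 0.005, 0.0012, -0.02, -1, 0, 0, 0.004, 0.01, 0.0025, -0.05, -1, 0, 0, 0.004, 0.01, 0.0025, -0.0635, -1, 0, 0, 0.004, 0.01, 0.0025, -0.0635, -1]}}

```text
clock: 11.35
eef_pos: [649.1, -97.0, 134.9]
eef_rot: [2.939, 1.568, 2.961]
wrist_force: [0.8, 0.2, -1.4]
finger_gap: 17.1
```

Run:
```python
from h import *
np.set_printoptions(precision=5,suppress=True)
s=manip.read_state(); print(s["clock"],s["joints"],s["eef_pos"],s["eef_rot"],s["wrist_force"],s["finger_gap"])
c=grab("wrist"); pickle.dump(c,open("w7.pkl","wb")); cv2.imwrite("pics/w7.png",cv2.resize(c["color"][0:230,200:440],None,fx=2.5,fy=2.5,interpolation=cv2.INTER_CUBIC))
```

```text
11.35 [-0.2041   0.61508  1.27953 -0.00007  1.24975 -1.79713] [649.11982 -96.99824 134.8639 ] [2.93916 1.56803 2.96142] [ 0.82434  0.17204 -1.4298 ] 17.13645419255132
```

View pics/w7.png

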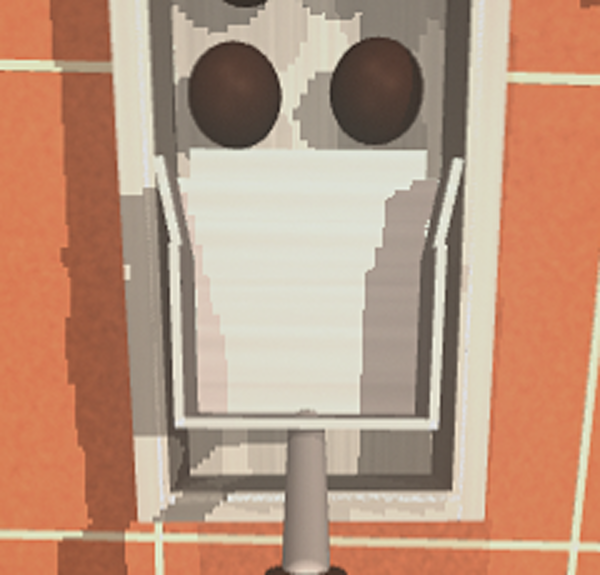

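Request:
{"op": "jog_arm", "data": {"series": [0, 0, 0, 0.001, 0, -0.015, -1, 0, 0, 0, 0.001, 0, -0.03, -1, 0, 0, 0, 0.001, 0, -0.042, -1, 0, 0, 0, 0.001, 0, -0.049, -1, 0, 0, 0, 0.001, 0, -0.049, -1]}}

```text
clock: 12.02
eef_pos: [650.4, -97.1, 86.9]
eef_rot: [2.923, 1.57, 2.945]
wrist_force: [0.2, -0.5, -0.6]
finger_gap: 17.3
```

Run:
```python
from h import *
np.set_printoptions(precision=5,suppress=True)
s=manip.read_state(); print(s["clock"],s["joints"],s["eef_pos"],s["eef_rot"],s["wrist_force"],s["finger_gap"])
c=grab("wrist"); pickle.dump(c,open("w8.pkl","wb")); cv2.imwrite("pics/w8.png",cv2.resize(c["color"][0:230,200:440],None,fx=2.5,fy=2.5,interpolation=cv2.INTER_CUBIC))
W=cloud(c);S=W[30:180,255:395].reshape(-1,3)-s["eef_pos"]
Fl=S[(abs(S[:,1])<20)&(S[:,2]<-74)&(S[:,2]>-84)&(S[:,0]>-131)]; k=np.polyfit(Fl[:,0]+98,Fl[:,2],1); print(" floor z at origin",k[1],"slope",np.degrees(np.arctan(k[0])))
```

```text
12.025 [-0.20389  0.66751  1.31308 -0.00001  1.16178 -1.79682] [650.35919 -97.09775  86.90722] [2.92334 1.57001 2.94548] [ 0.17814 -0.46689 -0.60323] 17.283344273447476
 floor z at origin -79.08566009937391 slope -0.8148751824680242
```

View pics/w8.png

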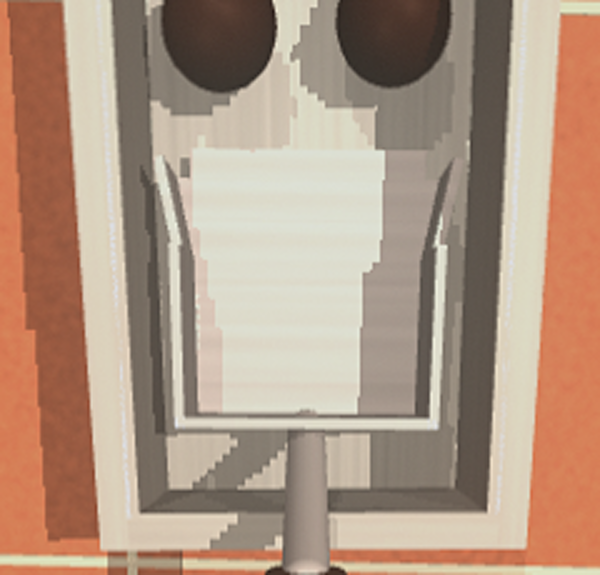

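Request:
{"op": "jog_arm", "data": {"series": [0, 0, 0, 0, 0.0005, -0.0028, -1, 0, 0, 0, -0.005, 0.0005, -0.0028, -1, 0, 0, 0, -0.015, 0.0005, -0.0028, -1, 0, 0, 0, -0.025, 0, -0.0028, -1, 0, 0, 0, -0.033, 0, -0.0028, -1, 0, 0, 0, -0.041, 0, -0.0028, -1, 0, 0, 0, -0.049, 0, -0.0028, -1, 0, 0, 0, -0.057, 0, -0.0028, -1, 0, 0, 0, -0.064, 0, -0.0028, -1, 0, 0, 0, -0.07, 0, -0.0028, -1, 0, 0, 0, -0.07, 0, -0.0028, -1]}}

```text
clock: 13.45
eef_pos: [580.2, -97.1, 84.6]
eef_rot: [2.943, 1.57, 2.965]
wrist_force: [0.3, 0.3, -1.6]
finger_gap: 17.5
```

```bash
cat > look.py <<'E'
from h import *
import sys
np.set_printoptions(precision=4,suppress=True)
n=sys.argv[1]
s=manip.read_state(); print(s["clock"],s["joints"],s["eef_pos"],s["eef_rot"],s["wrist_force"],s["finger_gap"])
c=grab("wrist"); pickle.dump(c,open(n+".pkl","wb")); cv2.imwrite("pics/"+n+".png",cv2.resize(c["color"][0:230,200:440],None,fx=2.5,fy=2.5,interpolation=cv2.INTER_CUBIC))
E
python3 look.py w9
```

```text
13.45 [-0.2281  0.5299  1.5422 -0.      1.0698 -1.821 ] [580.1555 -97.1032  84.6381] [2.943  1.5704 2.9651] [ 0.3364  0.2691 -1.5734] 17.497630618062512
```

View pics/w9.png

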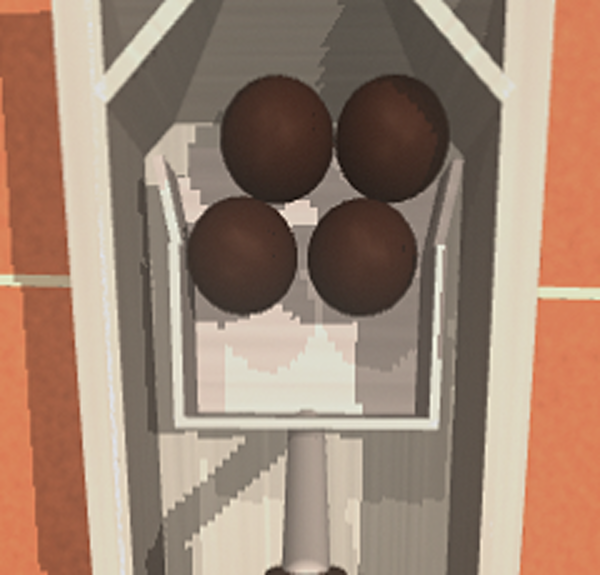

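Request:
{"op": "jog_arm", "data": {"series": [0, 0, 0, -0.002, 0, 0, -1, 0, 0, 0, -0.004, 0, 0, -1, 0, 0, 0, -0.006, 0, 0, -1, 0, 0, 0, -0.007, 0, 0, -1, 0, 0, 0, -0.007, 0, 0, -1]}}

```text
clock: 14.12
eef_pos: [573.6, -97.1, 84.7]
eef_rot: [-0.294, 1.571, -0.272]
wrist_force: [0.6, 0.3, -0.7]
finger_gap: 17.7
```

```bash
python3 look.py w10
```

```text
14.125 [-0.2307  0.5167  1.5627 -0.      1.062  -1.8237] [573.5553 -97.118   84.7341] [-0.2941  1.5706 -0.2719] [ 0.5809  0.3051 -0.6649] 17.700582528192243
```

View pics/w10.png

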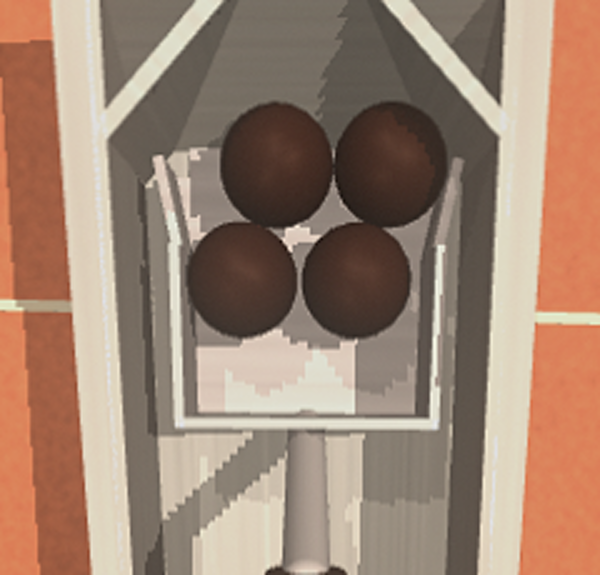

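```bash
cat > balls.py <<'E'
from h import *
from scipy.optimize import least_squares
import sys
np.set_printoptions(precision=1,suppress=True)
c=pickle.load(open(sys.argv[1]+".pkl","rb")); W=cloud(c); g=c["color"].astype(int)
m=((g.sum(2)<230)&(g[...,2]>g[...,0]*1.3)); m[200:]=0; m=cv2.morphologyEx(m.astype(np.uint8),cv2.MORPH_OPEN,np.ones((3,3)))
seeds=np.array(eval(sys.argv[2]))/2.5+[200,0]
for u,v in seeds:
    U,V=np.meshgrid(np.arange(640),np.arange(480)); k=(np.hypot(U-u,V-v)<19)&np.isfinite(W[...,2])
    q=W[k]; f=least_squares(lambda x:np.linalg.norm(q-x,axis=1)-14,[*W[int(v),int(u)]-[0,0,13]],loss='soft_l1',f_scale=.7); print(f.x,np.abs(f.fun).mean(),k.sum())
E
python3 balls.py w10 "[(277,165),(391,163),(243,280),(357,280)]"
python3 - <<'E'
from h import *
c=pickle.load(open("w10.pkl","rb")); W=cloud(c)
for (u,v) in [(275,345),(275,390),(340,390),(300,230),(175,350)]:
    print(W[int(v/2.5),int(u/2.5+200)].round(1))
E
```

```text
[ 446.9 -106.3   19.5] 0.4604783321777401 1124
[446.2 -78.3  19.6] 0.47843647836408004 1132
[ 473.7 -114.7   19.7] 0.442013222452746 1123
[473.3 -85.7  19.7] 0.44383958699203657 1125
[ 488.9 -106.4    5.1]
[ 501.  -106.3    5.6]
[500.6 -88.1   5.6]
[ 459.3 -100.1    5.6]
[ 491.5 -129.7   34.7]
```

All four balls sit on the scoop floor (centres at z≈19.6). Now tilt the lip up and lift.

Request:
{"op": "jog_arm", "data": {"series": [0, 0.04, 0, 0.0032, 0, -0.0016, -1, 0, 0.08, 0, 0.0062, 0, -0.0033, -1, 0, 0.12, 0, 0.0092, 0, -0.0041, -1, 0, 0.16, 0, 0.012, 0, -0.003, -1, 0, 0.2, 0, 0.0147, 0, 0, -1, 0, 0.24, 0, 0.0174, 0, 0.0048, -1, 0, 0.27, 0, 0.0192, 0, 0.0123, -1, 0, 0.27, 0, 0.0192, 0, 0.021, -1, 0, 0.27, 0, 0.0192, 0, 0.031, -1, 0, 0.27, 0, 0.0192, 0, 0.041, -1, 0, 0.27, 0, 0.0192, 0, 0.05, -1, 0, 0.27, 0, 0.0192, 0, 0.055, -1, 0, 0.27, 0, 0.0192, 0, 0.055, -1]}}

```text
clock: 15.8
eef_pos: [592.8, -97.1, 140.0]
eef_rot: [3.12, 1.301, -3.141]
wrist_force: [-0.2, -0.7, -2.5]
finger_gap: 17.5
```

```bash
python3 look.py w11
```

```text
15.8 [-0.201   0.6408  1.2479 -0.0534  1.5172 -1.7841] [592.8203 -97.1181 139.9695] [ 3.1199  1.3014 -3.141 ] [-0.1764 -0.6577 -2.5045] 17.53699509287596
```

View pics/w11.png

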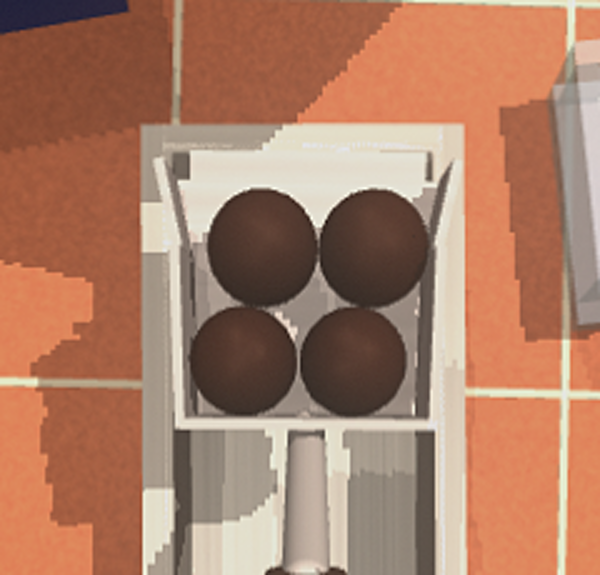

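```bash
cat > kin.py <<'E'
import numpy as np
from scipy.spatial.transform import Rotation as R
from scipy.optimize import least_squares
D=[([-1.24461184,.300463326,1.52162687,0,1.32070485,-.0665863],[210.427,-507.87,223.87],[-1.61799124,1.56959371,1.91637818]),
([0.4783,0.2059,1.6868,0,1.2489,-1.2317],[425.4989,261.8468,204.4169],[-2.6912,1.5707,-2.552]),
([0.4069,0.5843,1.6156,-.0001,.941,-1.432],[510.761,259.9631,26.9825],[.049,1.5701,.3172]),
([.3962,.3614,1.9755,-.0001,.8044,-1.1938],[395.6583,205.1561,26.6242],[.052,1.5705,.0712]),
([-0.18949,0.72743,0.97487,-0.05625,1.73549,-1.77943],[639.63596,-99.6165,198.51492],[3.1218,1.26935,3.14]),
([-0.21068,0.53826,1.24242,-0.00043,1.36237,-1.79981],[639.59773,-99.45836,200.54849],[-3.09117,1.56928,-3.07275]),
([-.2307,.5167,1.5627,0,1.062,-1.8237],[573.5553,-97.118,84.7341],[-.2941,1.5706,-.2719]),
([-.201,.6408,1.2479,-.0534,1.5172,-1.7841],[592.8203,-97.1181,139.9695],[3.1199,1.3014,-3.141])]
def T(r=None,t=(0,0,0)):
    M=np.eye(4); 
    if r is not None: M[:3,:3]=r.as_matrix()
    M[:3,3]=t; return M
def fk(q,p):
    a1,b,h,a2,a3,d4,d6,b2=p
    M=T(R.from_euler('z',q[0]))@T(t=(a1,b,h))@T(R.from_euler('y',q[1]))@T(t=(0,0,a2))@T(R.from_euler('y',q[2]))@T(t=(a3,0,d4))@T(R.from_euler('z',S4*q[3]))@T(R.from_euler('y',q[4]))@T(t=(0,b2,0))@T(R.from_euler('z',q[5]*S6))@T(t=(0,0,d6))@T(TOOL)
    return M
# tool frame: x along flange z
S4=1;S6=1
TOOL=R.from_matrix(np.array([[0,0,1],[0,1,0],[-1,0,0]]).T@np.eye(3)) if False else R.from_matrix(np.array([[0.,0,-1],[0,1,0],[1,0,0]]))
def res(p):
    o=[]
    for q,x,e in D: o+=list(fk(q,p)[:3,3]-x)
    return o
P0=[0,38,300,424,40,447,330,0]
if __name__=="__main__":
    np.set_printoptions(precision=3,suppress=True)
    for S4 in(1,-1):
      for S6 in (1,-1):
        s=least_squares(res,P0); print(S4,S6,s.x,np.sqrt(np.mean(s.fun**2)),np.abs(s.fun).max())
        for q,x,e in D[::2]: print("  rot err",(R.from_matrix(fk(q,s.x)[:3,:3]).inv()*R.from_euler('xyz',e)).as_rotvec())
E
python3 kin.py
```

```text
1 1 [ -0.04   36.966 221.162 424.286  40.887 447.499 251.695  -0.361] 0.007647541571381198 0.01519113192483701
  rot err [ 1.571 -0.    -0.   ]
  rot err [ 1.571 -0.     0.   ]
  rot err [ 1.571 -0.    -0.   ]
  rot err [ 1.571  0.    -0.   ]
1 -1 [ -0.04   36.966 221.162 424.286  40.887 447.499 251.695  -0.361] 0.007647541571381198 0.01519113192483701
  rot err [ 1.438 -0.    -0.   ]
  rot err [-1.293  0.     0.   ]
  rot err [-1.988 -0.     0.   ]
  rot err [-2.077 -0.    -0.   ]
-1 1 [  4.47   58.661 187.464 405.829  32.022 445.133 209.989 -28.376] 6.548965577303473 18.41575151404176
  rot err [ 1.571 -0.    -0.   ]
  rot err [ 1.571  0.    -0.   ]
  rot err [ 1.587  0.104 -0.067]
  rot err [ 1.571  0.    -0.   ]
-1 -1 [  4.47   58.661 187.464 405.829  32.022 445.133 209.989 -28.376] 6.548965577303473 18.41575151404176
  rot err [ 1.438 -0.    -0.   ]
  rot err [-1.293 -0.    -0.   ]
  rot err [-1.967 -0.093 -0.093]
  rot err [-2.077 -0.    -0.   ]
```

```bash
cat > ik.py <<'E'
import numpy as np, kin
from kin import *
kin.S4=1;kin.S6=1
kin.TOOL=kin.TOOL*R.from_euler('x',np.pi/2)
p=[-0.04,36.966,221.162,424.286,40.887,447.499,251.695,-0.361]
LO=np.array([-3.03,-.79,.23,-1.04,0,-2.55]);HI=np.array([3.03,2.21,2.52,4.18,3.07,2.55])
for q,x,e in D:
    M=fk(q,p); assert np.abs(M[:3,3]-x).max()<.1 and (R.from_matrix(M[:3,:3]).inv()*R.from_euler('xyz',e)).magnitude()<.01
def toolrot(m,tilt): # m mouth az deg, tilt lip-up deg
    a=np.radians(m); mo=np.array([np.cos(a),np.sin(a),0]); z=-mo; x=np.array([0,0,-1.]); y=np.cross(z,x)
    M=np.c_[x,y,z]; left=np.cross([0,0,1],mo)  # rotate about axis: lip up = rotate mo towards +z = about -left
    return R.from_rotvec(-left*np.radians(tilt))*R.from_matrix(M)
def pose_for_lip(lip,m,tilt):
    Rt=toolrot(m,tilt); # lip in tool frame: +133 along mouth = -z tool ; down 80.7 = +x tool
    return Rt, np.array(lip)-Rt.apply([80.7,0,-133])
def ik(pos,Rt,q0):
    def f(q):
        M=fk(q,p); return np.r_[(M[:3,3]-pos)/100,(R.from_matrix(M[:3,:3]).inv()*Rt).as_rotvec()*2]
    s=least_squares(f,np.clip(q0,LO+1e-6,HI-1e-6),bounds=(LO,HI)); return s.x,np.linalg.norm(s.fun)
E
python3 - <<'E'
from ik import *
np.set_printoptions(precision=2,suppress=True)
q0=np.array([-.201,.6408,1.2479,-.0534,1.5172,-1.7841])
print(toolrot(181,15.4).as_euler('xyz'))
B=np.array([518.7,-326.3])
for m in (150,165,181,200,215,230):
    q=q0; mo=np.array([np.cos(np.radians(m)),np.sin(np.radians(m))]); L=[*(B-20*mo),58]
    print("m",m)
    for t,dz in ((15,60),(15,0),(0,0),(-10,0),(-20,0),(-30,0),(-40,0)):
        Rt,pos=pose_for_lip(np.array(L)+[0,0,dz],m,t); q,e=ik(pos,Rt,q); print("  ",t,dz,pos.round(0),q,round(e,4))
E
```

```text
[-3.14  1.3  -3.12]
m 150
   15 60 [ 665. -411.  162.] [-0.59  1.19  0.23 -0.02  1.97 -1.65] 0.0243
   15 0 [ 665. -411.  102.] [-0.59  1.22  0.32 -0.02  1.87 -1.64] 0.0
   0 0 [ 651. -403.  139.] [-0.6   0.88  0.83  0.    1.44 -1.65] 0.0
   -10 0 [ 637. -395.  161.] [-0.61  0.71  1.07  0.02  1.18 -1.66] 0.0
   -20 0 [ 620. -385.  179.] [-0.62  0.56  1.3   0.04  0.94 -1.68] 0.0
   -30 0 [ 601. -374.  194.] [-0.63  0.43  1.5   0.08  0.69 -1.72] 0.0
   -40 0 [ 579. -361.  205.] [-0.64  0.32  1.69  0.17  0.44 -1.81] 0.0
m 165
   15 60 [ 682. -370.  162.] [-0.52  1.17  0.28 -0.07  1.95 -1.85] 0.0
   15 0 [ 682. -370.  102.] [-0.52  1.17  0.4  -0.07  1.82 -1.84] 0.0
   0 0 [ 666. -366.  139.] [-0.55  0.86  0.85  0.    1.42 -1.86] 0.0
   -10 0 [ 651. -362.  161.] [-0.57  0.7   1.09  0.06  1.19 -1.9 ] 0.0
   -20 0 [ 632. -357.  179.] [-0.6   0.56  1.3   0.14  0.96 -1.98] 0.0
   -30 0 [ 610. -351.  194.] [-0.64  0.43  1.5   0.28  0.74 -2.11] 0.0
   -40 0 [ 586. -344.  205.] [-0.68  0.33  1.68  0.53  0.55 -2.36] 0.0
m 181
   15 60 [ 688. -323.  162.] [-0.45  1.06  0.48 -0.12  1.84 -2.06] 0.0

[... 1269 characters left out ...]
 1.34  0.17  1.14 -2.55] 0.4819
   -30 0 [ 596. -272.  194.] [-0.54  0.45  1.41  0.26  1.08 -2.55] 0.7228
   -40 0 [ 576. -286.  205.] [-0.6   0.39  1.47  0.35  1.05 -2.55] 0.9791
m 230
   15 60 [ 628. -197.  162.] [-0.25  0.66  1.18 -0.28  1.42 -2.55] 0.1993
   15 0 [ 628. -197.  102.] [-0.25  0.72  1.22 -0.28  1.32 -2.55] 0.1481
   0 0 [ 617. -209.  139.] [-0.32  0.59  1.32 -0.13  1.21 -2.55] 0.4321
   -10 0 [ 607. -221.  161.] [-0.37  0.52  1.37 -0.04  1.17 -2.55] 0.6471
   -20 0 [ 594. -236.  179.] [-0.42  0.46  1.4   0.06  1.14 -2.55] 0.8778
   -30 0 [ 580. -254.  194.] [-0.48  0.42  1.43  0.16  1.13 -2.55] 1.1201
   -40 0 [ 564. -273.  205.] [-0.55  0.4   1.43  0.28  1.15 -2.55] 1.3691
```

```bash
cat > rows.py <<'E'
from ik import *
def rel(Rt,pos,R0,p0): return (Rt*R0.inv()).as_rotvec(), (np.array(pos)-p0)/1000
def emit(traj,R0,p0,q0,dt=.125):
    out=[];q=np.array(q0);prev=q
    mx=0
    for lip,m,t in traj:
        Rt,pos=pose_for_lip(lip,m,t); rv,sh=rel(Rt,pos,R0,p0); q,e=ik(pos,Rt,q); mx=max(mx,np.max(np.abs(q-prev)/dt/np.array([2.22,2.22,2.57,3.14,3.14,3.14]))); prev=q
        if e>1e-3: print("IK",e,lip,m,t)
        out.append([*np.round(rv,3),*np.round(sh,4),-1])
    print(", ".join(", ".join(f"{v:g}" for v in r) for r in out)); print("rows",len(out),"maxspeedfrac",mx,"q end",q)
def mj(n): s=np.arange(1,n+1)/n; return 10*s**3-15*s**4+6*s**5
E
python3 - <<'E'
from rows import *
np.set_printoptions(precision=2,suppress=True)
from cell import manip
s=manip.read_state(); R0=R.from_euler('xyz',s["eef_rot"]); p0=s["eef_pos"]
lip0=p0+R0.apply([80.7,0,-133]); m0=181; t0=15.5; print(lip0, (toolrot(m0,t0).inv()*R0).as_rotvec())
B=np.array([518.7,-326.3]); m1=165; mo=np.array([np.cos(np.radians(m1)),np.sin(np.radians(m1))]); L1=np.array([*(B-20*mo),118]); print(L1)
emit([(lip0+(L1-lip0)*a, m0+(m1-m0)*a, t0) for a in mj(19)],R0,p0,s["joints"])
E
```

```text
[ 443.01 -100.04   97.28] [-0.01 -0.    0.  ]
[ 538.02 -331.48  118.  ]
-0.006, 0.001, -0.004, 0.0002, -0.0007, -0.0001, -1, -0.006, 0.001, -0.007, 0.001, -0.003, 0.0001, -1, -0.006, 0.001, -0.013, 0.003, -0.0087, 0.0005, -1, -0.006, 0.001, -0.022, 0.0064, -0.0185, 0.0013, -1, -0.006, 0.001, -0.037, 0.0112, -0.0326, 0.0024, -1, -0.006, 0.001, -0.055, 0.0175, -0.0508, 0.0037, -1, -0.006, 0.001, -0.078, 0.0249, -0.0726, 0.0054, -1, -0.006, 0.001, -0.103, 0.0332, -0.0972, 0.0073, -1, -0.006, 0.001, -0.13, 0.042, -0.1235, 0.0092, -1, -0.006, 0.001, -0.157, 0.0509, -0.1504, 0.0113, -1, -0.006, 0.001, -0.184, 0.0594, -0.1766, 0.0133, -1, -0.006, 0.001, -0.209, 0.0673, -0.2012, 0.0152, -1, -0.006, 0.001, -0.232, 0.0742, -0.2229, 0.0168, -1, -0.006, 0.001, -0.25, 0.08, -0.2411, 0.0182, -1, -0.006, 0.001, -0.265, 0.0844, -0.2551, 0.0193, -1, -0.006, 0.001, -0.275, 0.0874, -0.2648, 0.02, -1, -0.006, 0.001, -0.28, 0.0891, -0.2705, 0.0204, -1, -0.006, 0.001, -0.283, 0.0898, -0.2728, 0.0206, -1, -0.006, 0.001, -0.283, 0.09, -0.2731, 0.0206, -1
rows 19 maxspeedfrac 0.30958371988598243 q end [-0.52  1.18  0.25 -0.07  1.97 -1.85]
```

Run:
```python
from rows import *
np.set_printoptions(precision=2,suppress=True)
from cell import manip
s=manip.read_state(); R0=R.from_euler('xyz',s["eef_rot"]); p0=s["eef_pos"]
lip0=p0+R0.apply([80.7,0,-133]); m0=181; t0=15.5
B=np.array([518.7,-326.3]); m1=166; mo=np.array([np.cos(np.radians(m1)),np.sin(np.radians(m1))]); L1=np.array([*(B-20*mo),99]); print(L1)
emit([(lip0+(L1-lip0)*a, m0+(m1-m0)*a, t0-3.5*a) for a in mj(19)],R0,p0,s["joints"])
```

```text
[ 538.11 -331.14   99.  ]
-0.006, 0, -0.004, 0.0002, -0.0007, -0.0001, -1, -0.006, -0, -0.007, 0.001, -0.003, 0, -1, -0.006, -0.001, -0.012, 0.0029, -0.0086, 0.0002, -1, -0.006, -0.003, -0.021, 0.0062, -0.0183, 0.0006, -1, -0.006, -0.007, -0.035, 0.0109, -0.0322, 0.0012, -1, -0.006, -0.011, -0.052, 0.0171, -0.0502, 0.0019, -1, -0.006, -0.015, -0.073, 0.0243, -0.0718, 0.0028, -1, -0.007, -0.021, -0.097, 0.0324, -0.0961, 0.0038, -1, -0.007, -0.027, -0.122, 0.0409, -0.122, 0.0048, -1, -0.008, -0.033, -0.148, 0.0496, -0.1486, 0.0059, -1, -0.008, -0.038, -0.173, 0.058, -0.1745, 0.0069, -1, -0.009, -0.044, -0.197, 0.0657, -0.1987, 0.0079, -1, -0.01, -0.049, -0.218, 0.0725, -0.2201, 0.0087, -1, -0.011, -0.053, -0.235, 0.0781, -0.238, 0.0094, -1, -0.012, -0.056, -0.248, 0.0824, -0.2518, 0.01, -1, -0.012, -0.058, -0.258, 0.0854, -0.2614, 0.0104, -1, -0.013, -0.059, -0.263, 0.0871, -0.2669, 0.0106, -1, -0.013, -0.06, -0.265, 0.0878, -0.2692, 0.0107, -1, -0.013, -0.06, -0.266, 0.0879, -0.2696, 0.0107, -1
rows 19 maxspeedfrac 0.25076920809270253 q end [-0.52  1.08  0.45 -0.06  1.81 -1.86]
```

Request:
{"op": "jog_arm", "data": {"series": [0, 0, -0.004, 0, -0.001, 0, -1, 0, 0, -0.007, 0.001, -0.003, 0, -1, 0, -0.001, -0.012, 0.003, -0.009, 0, -1, 0, -0.003, -0.021, 0.006, -0.018, 0.001, -1, 0, -0.007, -0.035, 0.011, -0.032, 0.001, -1, 0, -0.011, -0.052, 0.017, -0.05, 0.002, -1, 0, -0.015, -0.073, 0.024, -0.072, 0.003, -1, 0, -0.021, -0.097, 0.032, -0.096, 0.004, -1, 0, -0.027, -0.122, 0.041, -0.122, 0.005, -1, 0, -0.033, -0.148, 0.05, -0.149, 0.006, -1, 0, -0.038, -0.173, 0.058, -0.174, 0.007, -1, 0, -0.044, -0.197, 0.066, -0.199, 0.008, -1, -0.004, -0.049, -0.218, 0.072, -0.22, 0.009, -1, -0.006, -0.053, -0.235, 0.078, -0.238, 0.009, -1, -0.007, -0.056, -0.248, 0.082, -0.252, 0.01, -1, -0.007, -0.058, -0.258, 0.085, -0.261, 0.01, -1, -0.007, -0.059, -0.263, 0.087, -0.267, 0.011, -1, -0.007, -0.06, -0.265, 0.088, -0.269, 0.011, -1, -0.007, -0.06, -0.266, 0.088, -0.27, 0.011, -1, -0.007, -0.06, -0.266, 0.088, -0.27, 0.011, -1]}}

```text
clock: 18.35
eef_pos: [680.7, -366.9, 150.7]
eef_rot: [3.115, 1.361, 2.871]
wrist_force: [-0.4, -0.5, -2.1]
finger_gap: 17.5
```

```bash
python3 look.py w12
python3 - <<'E'
from h import *
import cv2
c=pickle.load(open("w12.pkl","rb")); cv2.imwrite("pics/w12f.png",c["color"]); W=cloud(c)
s=manip.read_state(); R0=R.from_euler('xyz',s["eef_rot"]); print("lip",s["eef_pos"]+R0.apply([80.7,0,-133]))
Q=W[0:260].reshape(-1,3); Q=Q[(Q[:,2]>46)&(Q[:,2]<53)&(np.hypot(Q[:,0]-518,Q[:,1]+326)<80)&(np.hypot(Q[:,0]-518,Q[:,1]+326)>52)]
A=np.c_[2*Q[:,:2],np.ones(len(Q))]; k=np.linalg.lstsq(A,(Q[:,:2]**2).sum(1),rcond=None)[0]; print("bowl",k[:2],np.sqrt(k[2]+k[:2]@k[:2]),len(Q))
E
```

```text
18.35 [-0.5247  1.084   0.4465 -0.054   1.814  -1.8597] [ 680.7403 -366.9408  150.7121] [3.1146 1.361  2.8711] [-0.3915 -0.5459 -2.1396] 17.522197134954624
lip [ 538.30845153 -331.09066133   99.52117297]
bowl [ 520.33455952 -325.35026194] 61.716552092440295 2233
```

View pics/w12f.png

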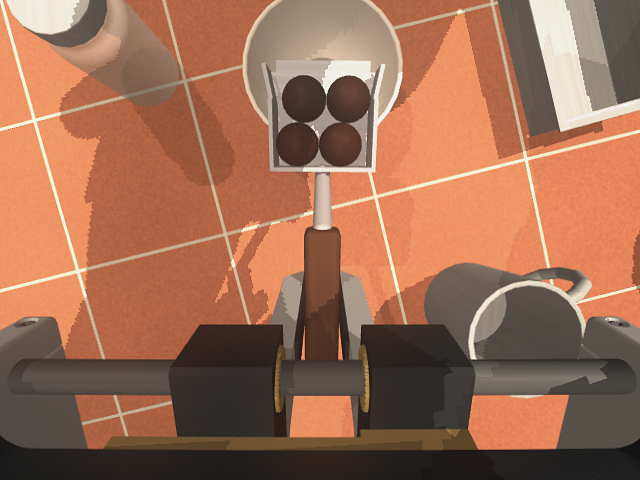

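Run:
```python
from rows import *
np.set_printoptions(precision=2,suppress=True)
from cell import manip
s=manip.read_state(); R0=R.from_euler('xyz',s["eef_rot"]); p0=s["eef_pos"]
lip0=p0+R0.apply([80.7,0,-133]); m0=166
print((toolrot(m0,12).inv()*R0).as_rotvec())
tr=[]
for a in mj(7): tr.append((lip0+np.array([0.5,0.5,-33])*a,m0,12-9*a))
for k in range(1,14): tr.append((lip0+[0.5,0.5,-33-9*k/13],m0,3-23*k/13))
emit(tr,R0,p0,s["joints"])
```

```text
[-0.    0.    0.01]
-0.006, -0.002, -0, -0.0001, 0.0003, -0.0002, -1, -0.011, -0.021, -0, -0.001, 0.0006, -0.0014, -1, -0.02, -0.055, -0.001, -0.0029, 0.0012, -0.0037, -1, -0.03, -0.095, -0.001, -0.0053, 0.002, -0.0065, -1, -0.038, -0.129, -0.001, -0.0075, 0.0026, -0.009, -1, -0.043, -0.148, -0.001, -0.0087, 0.003, -0.0104, -1, -0.044, -0.151, -0.001, -0.009, 0.0031, -0.0106, -1, -0.051, -0.181, -0.001, -0.0113, 0.0037, -0.0071, -1, -0.058, -0.211, -0.001, -0.0137, 0.0043, -0.0037, -1, -0.066, -0.241, -0.001, -0.0162, 0.0049, -0.0003, -1, -0.073, -0.271, -0.001, -0.0188, 0.0056, 0.0029, -1, -0.081, -0.301, -0.001, -0.0216, 0.0062, 0.0061, -1, -0.088, -0.331, -0.001, -0.0244, 0.007, 0.0092, -1, -0.096, -0.361, -0.001, -0.0274, 0.0077, 0.0122, -1, -0.103, -0.391, -0.001, -0.0305, 0.0085, 0.0151, -1, -0.111, -0.421, -0.002, -0.0337, 0.0093, 0.0179, -1, -0.118, -0.451, -0.002, -0.037, 0.0101, 0.0206, -1, -0.126, -0.481, -0.002, -0.0404, 0.0109, 0.0232, -1, -0.133, -0.511, -0.002, -0.0439, 0.0118, 0.0257, -1, -0.14, -0.541, -0.002, -0.0475, 0.0127, 0.0281, -1
rows 20 maxspeedfrac 0.25711642894348113 q end [-0.6   0.56  1.3   0.15  0.96 -1.99]
```

Request:
{"op": "jog_arm", "data": {"series": [-0.006, -0.002, 0, 0, 0, 0, -1, -0.011, -0.021, 0, -0.001, 0.0006, -0.0014, -1, -0.02, -0.055, 0, -0.003, 0.0012, -0.0037, -1, -0.03, -0.095, 0, -0.0053, 0.002, -0.0065, -1, -0.038, -0.129, 0, -0.0075, 0.0026, -0.009, -1, -0.043, -0.148, 0, -0.0087, 0.003, -0.0104, -1, -0.044, -0.151, 0, -0.009, 0.0031, -0.0106, -1, -0.051, -0.181, 0, -0.0113, 0.0037, -0.0071, -1, -0.058, -0.211, 0, -0.0137, 0.0043, -0.0037, -1, -0.066, -0.241, 0, -0.0162, 0.0049, -0.0003, -1, -0.073, -0.271, 0, -0.0188, 0.0056, 0.0029, -1, -0.081, -0.301, 0, -0.0216, 0.0062, 0.0061, -1, -0.088, -0.331, 0, -0.0244, 0.007, 0.0092, -1, -0.096, -0.361, 0, -0.0274, 0.0077, 0.0122, -1, -0.103, -0.391, 0, -0.0305, 0.0085, 0.0151, -1, -0.111, -0.421, -0.002, -0.0337, 0.0093, 0.0179, -1, -0.118, -0.451, -0.002, -0.037, 0.0101, 0.0206, -1, -0.126, -0.481, -0.002, -0.0404, 0.0109, 0.0232, -1, -0.133, -0.511, -0.002, -0.0439, 0.0118, 0.0257, -1, -0.14, -0.541, -0.002, -0.0475, 0.0127, 0.0281, -1]}}

```text
clock: 20.9
eef_pos: [633.3, -354.4, 179.0]
eef_rot: [0.001, 1.221, -0.243]
wrist_force: [0.8, -0.0, -3.1]
finger_gap: 17.2
```

```bash
python3 look.py w13
python3 - <<'E'
from h import *
c=pickle.load(open("w13.pkl","rb")); cv2.imwrite("pics/w13f.png",c["color"])
E
```

```text
20.9 [-0.6025  0.5571  1.3005  0.1477  0.9601 -1.994 ] [ 633.3244 -354.37    178.9901] [ 0.0015  1.2211 -0.2428] [ 0.8138 -0.0477 -3.0945] 17.157806404014124
```

View pics/w13f.png

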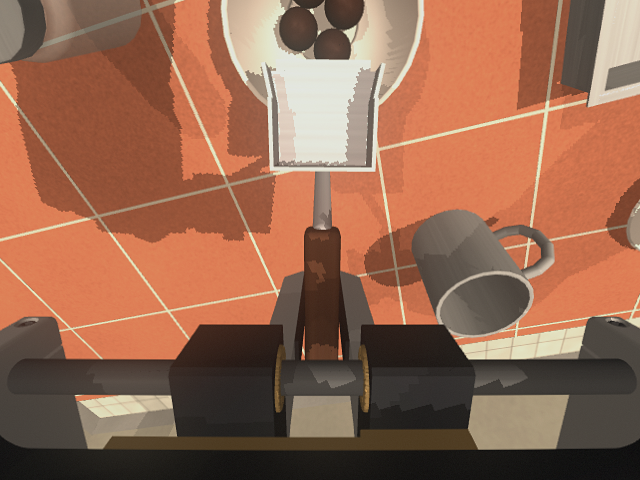

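All four truffles are in the bowl: dark balls at about (312,0), (345,10), (298,30), (332,45). The scoop is empty. Next I carry it back to the open counter spot.

Run:
```python
from rows import *
np.set_printoptions(precision=2,suppress=True)
from cell import manip
s=manip.read_state(); R0=R.from_euler('xyz',s["eef_rot"]); p0=s["eef_pos"]
LO=np.array([80.7,0,-133])
def lipof(tcp,m,t): return np.array(tcp)+toolrot(m,t).apply(LO)
m0,t0=166,-19.3; print((toolrot(m0,t0).inv()*R0).as_rotvec())
tr=[]
for dz in (8,25,50): tr.append((lipof(p0+[0,0,dz],m0,t0),m0,t0))
A=p0+[0,0,50]; Bp=np.array([488.5,205.4,210])
for a in mj(17): 
    b=min(1,a*1.5); tr.append((lipof(A+(Bp-A)*a,m0+(181-m0)*b,t0*(1-b)),m0+(181-m0)*b,t0*(1-b)))
emit(tr,R0,p0,s["joints"])
```

```text
[ 0.   -0.01  0.  ]
0.003, 0.014, -0, 0, 0, 0.008, -1, 0.003, 0.014, -0, 0, 0, 0.025, -1, 0.003, 0.014, -0, 0, 0, 0.05, -1, 0.003, 0.015, 0.001, -0.0003, 0.001, 0.05, -1, 0.005, 0.02, 0.005, -0.002, 0.0076, 0.0497, -1, 0.008, 0.034, 0.016, -0.006, 0.0232, 0.0492, -1, 0.013, 0.058, 0.035, -0.0128, 0.0496, 0.0483, -1, 0.019, 0.091, 0.061, -0.0224, 0.087, 0.047, -1, 0.026, 0.133, 0.094, -0.0346, 0.1342, 0.0454, -1, 0.032, 0.182, 0.132, -0.0488, 0.1892, 0.0435, -1, 0.037, 0.236, 0.174, -0.0643, 0.2491, 0.0415, -1, 0.039, 0.293, 0.216, -0.0801, 0.3107, 0.0394, -1, 0.039, 0.347, 0.257, -0.0956, 0.3706, 0.0373, -1, 0.039, 0.35, 0.259, -0.1098, 0.4256, 0.0354, -1, 0.039, 0.35, 0.259, -0.122, 0.4728, 0.0338, -1, 0.039, 0.35, 0.259, -0.1316, 0.5102, 0.0325, -1, 0.039, 0.35, 0.259, -0.1384, 0.5366, 0.0316, -1, 0.039, 0.35, 0.259, -0.1424, 0.5522, 0.0311, -1, 0.039, 0.35, 0.259, -0.1441, 0.5587, 0.0309, -1, 0.039, 0.35, 0.259, -0.1444, 0.5598, 0.0308, -1
rows 20 maxspeedfrac 0.39645931457594047 q end [ 0.33  0.27  1.6   0.    1.28 -1.26]
```

Request:
{"op": "jog_arm", "data": {"series": [0, 0, 0, 0, 0, 0.008, -1, 0, 0.014, 0, 0, 0, 0.025, -1, 0, 0.014, 0, 0, 0, 0.05, -1, 0.003, 0.015, 0.001, 0, 0.001, 0.05, -1, 0.005, 0.02, 0.005, -0.002, 0.008, 0.05, -1, 0.008, 0.034, 0.016, -0.006, 0.023, 0.049, -1, 0.013, 0.058, 0.035, -0.013, 0.05, 0.048, -1, 0.019, 0.091, 0.061, -0.022, 0.087, 0.047, -1, 0.026, 0.133, 0.094, -0.035, 0.134, 0.045, -1, 0.032, 0.182, 0.132, -0.049, 0.189, 0.044, -1, 0.037, 0.236, 0.174, -0.064, 0.249, 0.042, -1, 0.039, 0.293, 0.216, -0.08, 0.311, 0.039, -1, 0.039, 0.347, 0.257, -0.096, 0.371, 0.037, -1, 0.039, 0.35, 0.259, -0.11, 0.426, 0.035, -1, 0.039, 0.35, 0.259, -0.122, 0.473, 0.034, -1, 0.039, 0.35, 0.259, -0.132, 0.51, 0.033, -1, 0.039, 0.35, 0.259, -0.138, 0.537, 0.032, -1, 0.039, 0.35, 0.259, -0.142, 0.552, 0.031, -1, 0.039, 0.35, 0.259, -0.1444, 0.5598, 0.031, -1, 0.039, 0.35, 0.259, -0.1444, 0.5598, 0.031, -1]}}

```text
clock: 23.45
eef_pos: [488.7, 205.2, 209.6]
eef_rot: [-2.873, 1.568, -2.855]
wrist_force: [-0.5, -0.7, -1.2]
finger_gap: 17.6
```

```bash
python3 look.py w14
python3 - <<'E'
from h import *
from ik import toolrot
c=pickle.load(open("w14.pkl","rb")); cv2.imwrite("pics/w14f.png",c["color"])
s=manip.read_state(); R0=R.from_euler('xyz',s["eef_rot"]); d=(toolrot(181.06,0)*R0.inv()).as_rotvec(); print("fix rot",d.round(4))
W=cloud(c)
# fit scoop floor plane
S=W[55:165,275:370].reshape(-1,3); rel=S-s["eef_pos"]; k=(abs(rel[:,1])<22)&(rel[:,2]<-70)&(rel[:,2]>-90)&(rel[:,0]<-70)&(rel[:,0]>-131); q=rel[k]
A=np.c_[q[:,0]+98,q[:,1],np.ones(len(q))]; print("floor",np.linalg.lstsq(A,q[:,2],rcond=None)[0],len(q))
t=grab("top"); cv2.imwrite("pics/top14.png",t["color"]); pickle.dump(t,open("top14.pkl","wb"))
cv2.imwrite("pics/top14b.png",cv2.resize(t["color"][180:300,280:480],None,fx=4,fy=4,interpolation=cv2.INTER_CUBIC))
E
```

```text
23.45 [ 0.3284  0.2695  1.5952  0.0001  1.2792 -1.2597] [488.7248 205.227  209.6404] [-2.8726  1.5684 -2.8553] [-0.513  -0.693  -1.2288] 17.590996378322806
fix rot [ 0.0007 -0.0022  0.0017]
floor [ 4.16208337e-03 -1.32476520e-03 -7.87768676e+01] 6155
```

View pics/w14f.png

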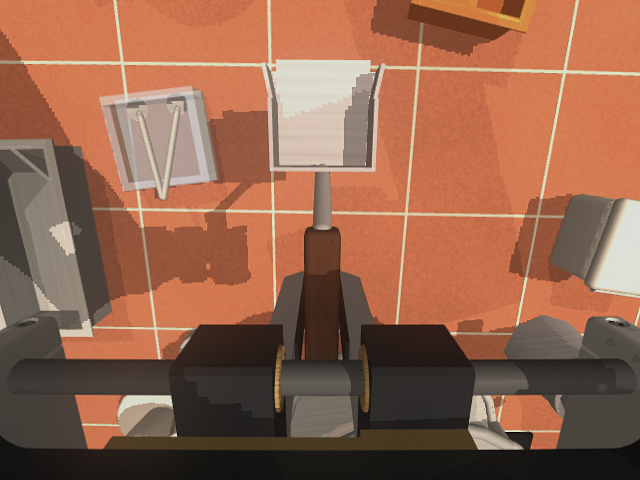

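View pics/top14b.png

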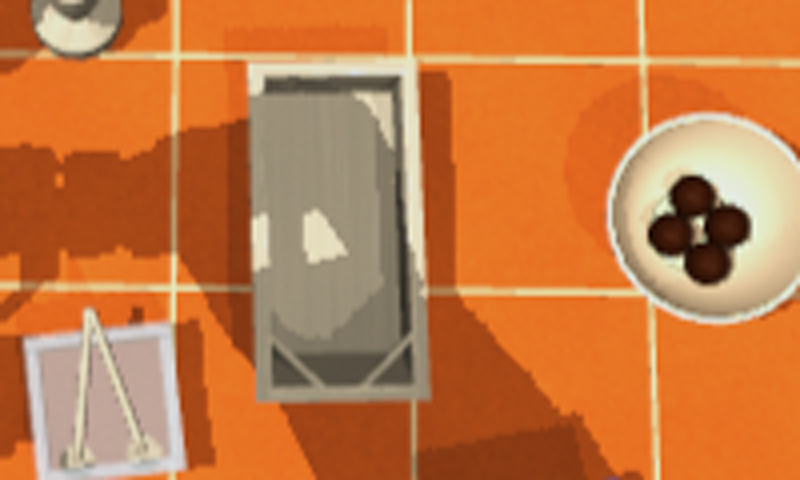

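Request:
{"op": "jog_arm", "data": {"series": [0, 0, 0, 0, 0, -0.03, -1, 0, 0, 0, 0, 0, -0.07, -1, 0, 0, 0, 0, 0, -0.1, -1, 0, 0, 0, 0, 0, -0.115, -1, 0, 0, 0, 0, 0, -0.122, -1, 0, 0, 0, 0, 0, -0.126, -1, 0, 0, 0, 0, 0, -0.1285, -1, 0, 0, 0, 0, 0, -0.1285, -1]}}

```text
clock: 24.55
eef_pos: [489.0, 205.5, 81.6]
eef_rot: [-3.019, 1.569, -3.002]
wrist_force: [0.5, 0.7, -1.2]
finger_gap: 17.2
```

```bash
python3 look.py w15
```

```text
24.55 [ 0.3286  0.4226  1.7151  0.0003  1.0053 -1.2595] [488.992  205.4621  81.6167] [-3.0186  1.5693 -3.0015] [ 0.5173  0.7069 -1.1537] 17.24845726157611
```

Request:
{"op": "jog_arm", "data": {"series": [0, 0, 0, 0, 0, -0.0006, -1, 0, 0, 0, 0, 0, -0.0006, -1, 0, 0, 0, 0, 0, -0.0006, -0.4, 0, 0, 0, 0, 0, -0.0006, 0, 0, 0, 0, 0, 0, -0.0006, 0.2, 0, 0, 0, 0, 0, -0.0006, 0.2, 0, 0, 0, 0, 0, -0.0006, 0.2, 0, 0, 0, 0, 0, 0.01, 0.2, 0, 0, 0, 0, 0, 0.05, 0.2, 0, 0, 0, 0, 0, 0.1, 0.2, 0, 0, 0, 0, 0, 0.14, 0.2, 0, 0, 0, -0.05, 0, 0.15, 0.2, 0, 0, 0, -0.09, 0, 0.15, 0.2, 0, 0, 0, -0.09, 0, 0.15, 0.2, 0, 0, 0, -0.09, 0, 0.15, 0.2]}}

```text
clock: 26.48
eef_pos: [399.4, 205.5, 231.9]
eef_rot: [-3.129, 1.57, -3.112]
wrist_force: [0.7, 0.5, -0.1]
finger_gap: 56.6
```

```bash
python3 look.py w16
python3 - <<'E'
from h import *
c=pickle.load(open("w16.pkl","rb")); cv2.imwrite("pics/w16f.png",c["color"])
W=cloud(c); H=W[200:420,300:345].reshape(-1,3); H=H[(H[:,2]>80)&(H[:,2]<96)]; print("handle",H.min(0),H.max(0),np.median(H,0),np.degrees(np.arctan(np.polyfit(H[:,0],H[:,2],1)[0])))
Fl=W[100:260,290:350].reshape(-1,3); print(np.nanpercentile(Fl[:,2],[5,50]))
t=grab("top"); Wt=cloud(t); g=t["color"].astype(int); cv2.imwrite("pics/top16.png",t["color"])
S=Wt[200:265,425:495].reshape(-1,3); Q=S[(S[:,2]>46)&(S[:,2]<54)]
A=np.c_[2*Q[:,:2],np.ones(len(Q))]; k=np.linalg.lstsq(A,(Q[:,:2]**2).sum(1),rcond=None)[0]; print("bowl",k[:2])
m=g[200:265,425:495].sum(2).ravel()<140; q=S[m]; print("balls",len(q),np.nanmin(q,0),np.nanmax(q,0))
E
```

```text
26.475 [ 0.3934  0.0667  1.7792  0.0003  1.2966 -1.1946] [399.3735 205.4683 231.8994] [-3.1294  1.5699 -3.1123] [ 0.678   0.5069 -0.0697] 56.56512049805228
handle [446.04574507 197.24547159  80.01588919] [522.76848206 214.72254622  90.48208622] [482.4182142  205.95626904  88.38700268] 1.0758800186850739
[-0.2921963   1.55807131]
bowl [ 518.63142222 -326.30216991]
balls 346 [ 482.60360714 -353.3712265     0.87794614] [ 548.8233943  -295.21035131   38.43642431]
```

View pics/w16f.png

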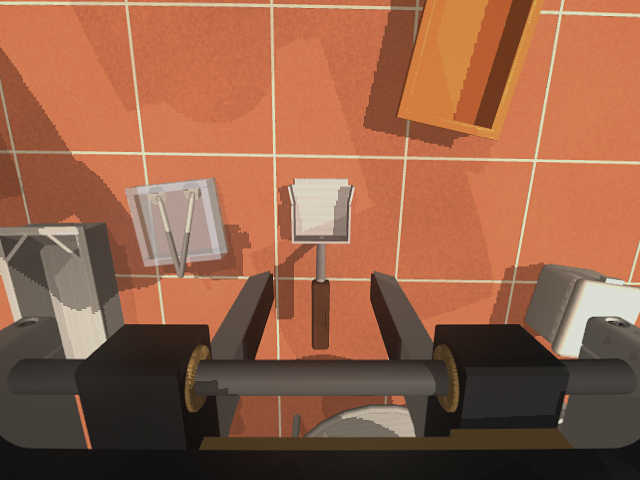

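View pics/top16.png

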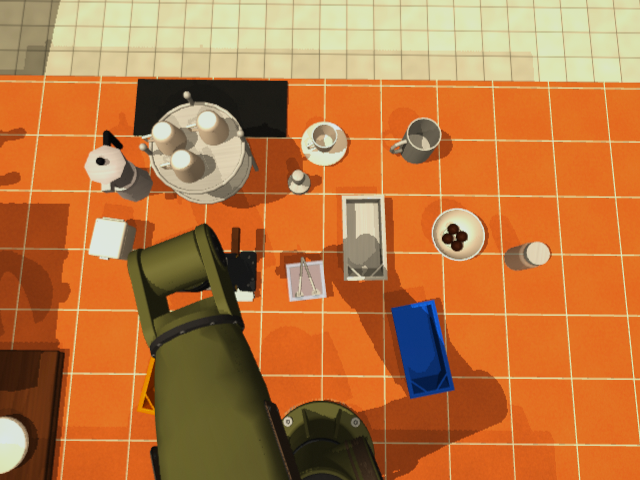

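The final views show the scoop standing free and level, blade at (321,210) and handle at (320,313) in the wrist image. All four truffles are in the bowl near (455,236) in the top view, the bowl hasn't moved, and the other things are where they were.

```bash
python3 -c "
from cell import manip
print(manip.sign_off()); print(manip.read_state()['clock'])"
```

```text
the job is handed in; nothing more can be done
None
the job is handed in; nothing more can be done
```

The job is handed in at about 26.5 s of the 72 s allowed, with all four truffles in the bowl; no verdict was reported.

**What I did:** I gripped the scoop by the blade walls, drew it out from under the stand and set it down on the open counter. I let go, then took it again by the handle. One pass towards the pan's ramp picked up all four truffles. I carried them over tilted back, poured them slowly into the bowl, and put the scoop back on the same spot.

**Last checks:**
- **Truffles:** all four are in the bowl in the top picture, and the pan is empty.
- **Bowl:** its fitted centre moved less than 0.1 mm, from (518.7, −326.3) to (518.6, −326.3).
- **Scoop:** it stands free with the arm clear above it. The handle is near (485, 206), about 200 mm from the stand's axis.
- **Other things:** none of them looks moved in the pictures.

**Small disagreements:**
- **Camera offsets:** the top and wrist cameras differed by 1–2 mm on the pan and the bowl, within their calibration. I used the wrist view to fit the scoop into the pan.
- **Handle slope:** it reads about 1.1° in the depth image. It read about 1.2° when the scoop stood on the counter before the scooping, so I take it as camera bias.

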